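# Nest the missing corner guard in the packing cradle

## Robot

A 7-joint arm with a two-finger parallel gripper is mounted at the origin on the work surface. World frame = base frame: x ahead of the robot, y to its left, z up, the work surface at z = 0. Lengths are in m, angles in rad, forces in N, time in s.
With the tool pointing down it reaches from about 0.4 to 0.85 m from the base axis. Payload 4.4 kg.
Tool frame: the origin (TCP) lies on the centre line of the jaws, within the pads' length; the fingertips stand robot.tcp_to_tips ahead of it and the grasp point (between the pads) lies 5 mm behind it (robot.tcp_to_tips is the distance from the TCP to the fingertips, in m); z points along the fingers, y is the line along which they close (so a half turn about z gives the same grasp; the last joint's range is limited). The gripper opens to 94 mm and grips with 3 to 60 N. Pads are 16 mm wide; open, the fingers measure 119 mm over their backs; the gripper's body (75 mm by 177 mm) begins 78 mm behind the grasp point.
Start: joints at [1.236, 0.628, 0.038, 1.517, -0.027, 0.996, -0.02], TCP at [0.173, -0.627, 0.219] pointing down, gripper open.
Joint ranges: [-3.06, 3.06], [-0.37, 2.12], [-1.25, 1.32], [0.18, 2.47], [-1.1, 4.24], [0.23, 1.98], [-2.94, 2.94]. Speed limits (rad/s): [2.57, 2.57, 3.14, 3.14, 3.14, 3.14, 3.14].

## Interface

Orientations are given as a unit quaternion [w, x, y, z].
In Python, from station import robot gives the robot as it stands.
- The arm moves only by the tool apply_moves, never from a script. Its argument "rows" is a list of rows, each a list of 3 entries, a list of its own where there are three numbers: the gripper's target within -1 to 1 (fully open at 1, half-way at 0, shut at -1), then the shift along the tool's x, y, z in cm, then the turn, a rotation vector about the tool's x, y, z in rad. In form: [[gripper, [dx, dy, dz], [ax, ay, az]], ...]. A call has 1 to 10 rows; each row is the pose to reach, as a shift and turn from the pose commanded when the call began, along the tool's axes at that moment; what a row does not reach only later rows make up. A row lasts 1/12 s, in which the tool goes at most 41.7 mm and 7.16 degrees, less where a joint would pass 70% of its speed; a pose out of reach is approached as far as the arm can. A call with a gripper value outside its range is refused whole. The fingers move at their own pace and stop on an object; the grip force is fixed at half the most. Time passes only in rows, so rows that repeat a pose let the fingers close. It gives the time, the measured TCP pose, the force, the opening and the grip force at its end, in the units of the state.
- robot.observe(): the state, without advancing time (a new reading comes with each control period).
- robot.camera(name): name is "scene" or "side" or "wrist"; returns a dict with "img" (384x512x3 uint8, red, green, blue), "fov_y" (degrees; the focal length in pixels is half the picture's height over the tangent of half this angle, whatever the lens; pixels are square), "cx", "cy" (the principal point, pixels), "rvec" (rotation vector, rad) and "tvec" (3), from world to camera coordinates, as OpenCV has them. Camera axes: x right, y down, z forward; pixel columns grow to the right and rows downward; lengths in m; the calibration is good to about 2 mm. A picture is of the moment at which its call begins. There is no depth.
- robot.job_done(): hands the job in; it is judged then, once.
The state is a dict: "t": time; "joints": joint angles; "qvel": joint speeds; "effort": joint torques, N m; "tcp_pos": TCP position; "tcp_rot": TCP orientation; "contact_force": force on the tool from outside, world axes, zero at the start; "torque": the same for the moment, N m; "gripper_width": finger opening in m; "gripper_force": force on a finger pad.
Only numpy, scipy, OpenCV 4.12 (cv2) and the standard library are available. Lean on these libraries where they do the work, as an engineer would, in place of code of your own. Each camera call takes 0.05 s, during which the arm holds its last target. There are 200 camera calls.

## Task

The packing cradle must hold one corner guard of each type, nested V in V: a plain one is already in it, so add the one with the notch cut out of a leg and leave the other plain guard on the bench alone. Lay the notched guard down into the V of the guard in the cradle with its leading end still a few centimetres short of the end stop, let go of it, and then push the guards gently along the V until both rest against the end stop with their ends flush. The end stop is only held by friction and is already set: do not shove it out of place, and leave the bins and the bottle where they are.

Things in the scene. Friction and masses are not known exactly. Their poses are not given: they have to be found in the camera images.
- notched_guard: Guard to add. Grey plastic angle section 170 mm long, two square legs 60 mm wide, 8 mm thick, 0.16 kg. Origin: mid-length on the OUTER corner edge; y along the length, x and z along the legs from the corner. Leg z has a notch 60 long, 36 deep, mid-length in its free edge. Starts left or right on the bench: leg x flat, pointing to the robot (within 0.45 rad), leg z upright on the far side.
- nested_guard: Plain guard in the cradle. Grey plastic angle section 170 mm long, two square legs 60 mm wide, 8 mm thick, 0.16 kg. Origin: mid-length on the OUTER corner edge; y along the length, x and z along the legs from the corner. Lies loose V-up, leg x rising to the robot, z away from it, y = cradle's -y, 4 to 27 mm off the stop, past the cradle's open end. Nested in it, a guard's origin is at x = z = 8 mm.
- plain_guard: Duplicate, leave alone. Grey plastic angle section 170 mm long, two square legs 60 mm wide, 8 mm thick, 0.16 kg. Origin: mid-length on the OUTER corner edge; y along the length, x and z along the legs from the corner. No notch. Starts on the bench on the other side from the notched one, in the same posture.
- cradle: Fixed aluminium cradle, yaw within 0.3 rad. Origin on the bench under its V line, z up. V line at x = 0, z = 60 mm, y from -125 mm to the open end at +80 mm, with space beyond that free to the bench. Its 45-degree walls are 42 mm up the slope, 8 mm thick; base plate 130 mm wide, 12 mm thick.
- stop_face (a point): Point at the V line on the face of the end stop: dark steel block 45 x 45 x 14 mm standing in the V near the cradle's -y end. Axes as the cradle's; the face looks to +y (guards home: origin 85 mm from it). Pushed to -y, it slips at about 15 N. Sliding the nested guards along the V takes 2 to 6 N.
- blue_bin: Bystander: blue open bin 100 x 130 x 70 mm, loose, origin under its centre.
- red_bin: Bystander: red open bin 110 x 140 x 80 mm, loose, origin under its centre.
- wipe_bottle: Bystander: white bottle, 60 mm across, 120 mm high, loose, origin under its centre.
Things that resemble listed ones, but are neither listed nor needed, are in the scene too. What is shaped like the notched_guard but yellow is not meant.

How it is judged:
On the way:
1. the notched guard lies nested in the V of the guard in the cradle, let go of, at least 20 mm short of the end stop (x of notched_guard in the frame of nested_guard between 0.0055 and 0.0105 m and z of notched_guard in the frame of nested_guard between 0.0055 and 0.0105 m and angle between the y axis of notched_guard and the y axis of nested_guard, either way round below 0.05 rad and (angle between the z axis of notched_guard and the z axis of nested_guard, either way round below 0.06 rad or angle between the z axis of notched_guard and the x axis of nested_guard, either way round below 0.06 rad) and y of notched_guard in the frame of stop_face between 0.105 and 0.21 m and contact force between the fingers and notched_guard below 0.1 N), for 0.2 s.
At the end, for the whole second after the job is handed in: Notched guard nested in the cradle's plain guard: corner within 2.5 mm of fully nested, parallel within 0.05 rad, legs on legs within 0.06 rad (either end first); plain guard seated in the V within 3 mm; both ends within 2.5 mm of the stop; stop within 4 mm of its setting; released, at rest (x of notched_guard in the frame of nested_guard between 0.0055 and 0.0105 m and z of notched_guard in the frame of nested_guard between 0.0055 and 0.0105 m and angle between the y axis of notched_guard and the y axis of nested_guard, either way round below 0.05 rad and (angle between the z axis of notched_guard and the z axis of nested_guard, either way round below 0.06 rad or angle between the z axis of notched_guard and the x axis of nested_guard, either way round below 0.06 rad) and x of nested_guard in the frame of cradle between -0.003 and 0.003 m and z of nested_guard in the frame of cradle between 0.057 and 0.0635 m and y of notched_guard in the frame of stop_face between 0.082 and 0.0875 m and y of nested_guard in the frame of stop_face between 0.082 and 0.0875 m and linear speed of each of notched_guard, nested_guard below 0.02 m/s and distance of stop_face from where it was at the start of the episode below 0.004 m); the robot touches nothing.
It fails at once if the end stop is shoved more than 6 mm (distance of stop_face from where it was at the start of the episode above 0.006 m).
It fails at once if the duplicate plain guard is moved more than 20 mm (distance of plain_guard from where it was at the start of the episode above 0.02 m).
It fails at once if a bin or the bottle is moved more than 20 mm (distance of any of blue_bin, red_bin, wipe_bottle from where it was at the start of the episode above 0.02 m).
It also fails if it takes over 54 s, if anything falls off the work surface, if the arm or the gripper's body presses on something with over 40 N, if the wrist force passes 120 N, or if a joint passes its speed limit or range.

## Working session

There is one attempt and no reset: what is moved stays moved. The work goes in short steps, Python scripts to look and compute and a tool call to move; the robot and the scene stay as the last step left them, time stands still between calls to the robot, and variables do not carry over. Pictures are saved under pics/ and viewed, at most 10 in all, crops included, and the job is handed in when it is done.

Besides the shell and the picture viewer there is one more tool, called after ">>>" in YAML: its name, and indented under it one key for each argument. apply_moves: Moves the arm, as the interface text tells. Its arguments: {"type":"object","properties":{"rows":{"type":"array","items":{"type":"array"}}},"required":["rows"]}

```bash
mkdir -p pics
cat > h.py <<'E'
import numpy as np, cv2
from scipy.spatial.transform import Rotation as R
from station import robot
def cam(n):
    c=robot.camera(n); im=c['img']; f=im.shape[0]/2/np.tan(np.radians(c['fov_y'])/2)
    K=np.array([[f,0,c['cx']],[0,f,c['cy']],[0,0,1.]])
    return dict(im=im,K=K,Rm=cv2.Rodrigues(np.array(c['rvec'],float))[0],t=np.array(c['tvec'],float).ravel())
def save(c,fn,crop=None,s=1):
    im=c['im'][:,:,::-1]
    if crop: a,b,d,e=crop; im=im[b:e,a:d]
    cv2.imwrite('pics/'+fn,cv2.resize(im,None,fx=s,fy=s,interpolation=cv2.INTER_CUBIC))
    np.savez('pics/'+fn[:-4]+'.npz',**c)
def load(fn): return dict(np.load('pics/'+fn+'.npz'))
def ray(c,u,v):
    d=c['Rm'].T@np.linalg.solve(c['K'],[u,v,1.]); return -c['Rm'].T@c['t'],d
def onz(c,u,v,z):
    o,d=ray(c,u,v); return o+d*(z-o[2])/d[2]
def proj(c,P):
    q=np.atleast_2d(P)@c['Rm'].T+c['t']; q=q@c['K'].T; return q[:,:2]/q[:,2:]
def state():
    s=robot.observe(); return s
E
python3 - <<'E'
from h import *
s=robot.observe(); print({k:np.round(v,3) for k,v in s.items()}, robot.tcp_to_tips)
for n in ['scene','side']:
    c=cam(n); save(c,n+'0.png',None,1.55); print(n, -c['Rm'].T@c['t'], c['K'][0,0])
E
```

```text
{'t': np.float64(0.0), 'joints': array([ 1.236,  0.629,  0.038,  1.518, -0.027,  0.996, -0.02 ]), 'qvel': array([ 0.   , -0.001, -0.001, -0.001,  0.   ,  0.002, -0.001]), 'effort': array([-0.0000e+00, -5.4974e+01,  1.1440e+00, -1.8664e+01, -5.2000e-02,
        2.4000e-02,  0.0000e+00]), 'tcp_pos': array([ 0.172, -0.626,  0.219]), 'tcp_rot': array([-0.001,  0.991,  0.134, -0.   ]), 'contact_force': array([ 0.052,  0.313, -0.038]), 'torque': array([-0.023, -0.04 ,  0.038]), 'gripper_force': np.float64(0.0), 'gripper_width': np.float64(0.094)} 0.014
scene [0.94244746 0.8676713  0.92621301] 435.8667123506349
side [0.3381982  0.9081267  0.70555533] 374.9468005609832
```

View pics/scene0.png

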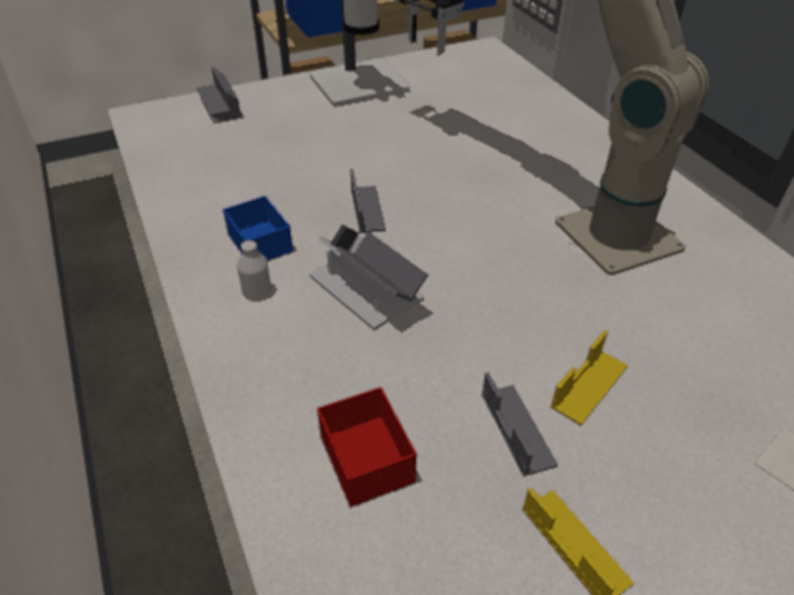

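View pics/side0.png

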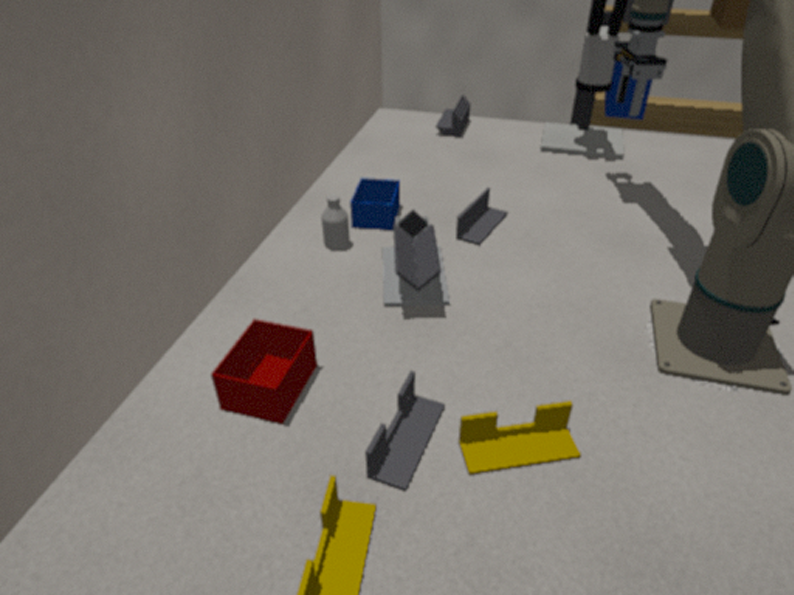

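The scene shows the notched grey guard at scene (520,425) / side (405,435), the cradle at (370,275) / (415,260), and the plain duplicate at (367,205). I'll enlarge crops to measure.

Run:
```python
from h import *
a,b=load('scene0'),load('side0')
def cr(c,x,y): 
    t=cv2.resize(c['im'][y:y+75,x:x+100,::-1],None,fx=4,fy=4,interpolation=cv2.INTER_CUBIC)
    for k in range(0,100,20): cv2.putText(t,str(x+k),(k*4,10),0,.35,(0,0,255)); cv2.line(t,(k*4,12),(k*4,18),(0,0,255))
    for k in range(0,75,15): cv2.putText(t,str(y+k),(0,k*4+4),0,.35,(0,0,255))
    return t
g=np.vstack([np.hstack([cr(a,190,138),cr(b,225,132)]),np.hstack([cr(a,290,236),cr(b,220,238)])])
cv2.imwrite('pics/grid.png',g)
```

```text
(no output)
```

View pics/grid.png

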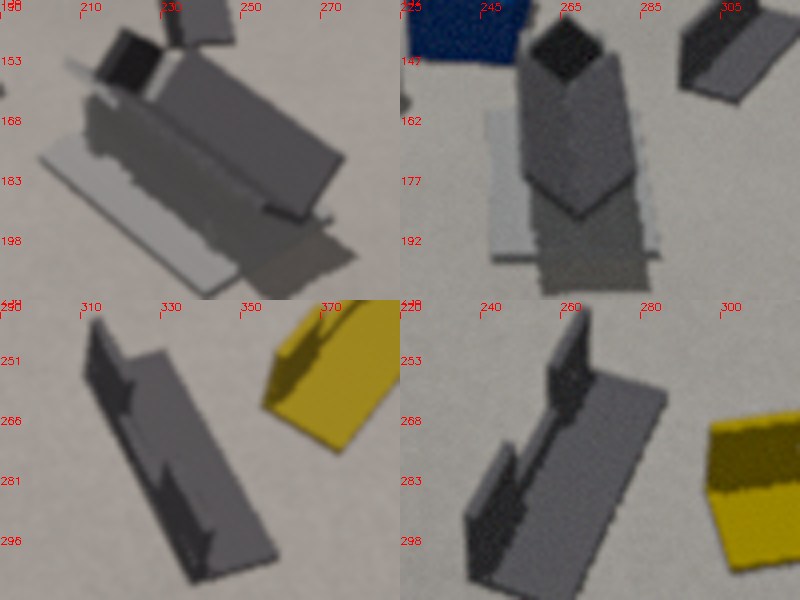

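Run:
```python
from h import *
from scipy.optimize import least_squares
a,b=load('scene0'),load('side0')
for c,u,v in [(a,200,177.25),(a,241.25,211.75),(b,247.5,196.5),(b,290,196.5)]: print(onz(c,u,v,.012))
pts=[(a,(331.25,248.5),(60,85,8)),(a,(359.5,300.25),(60,-85,4)),(a,(338,307.25),(0,-85,0)),(a,(313.75,240.5),(4,85,60)),
(b,(267,240),(4,85,60)),(b,(286.75,261.75),(60,85,8)),(b,(237.5,307.5),(0,-85,0)),(b,(236.75,292.5),(0,-85,60))]
def W(p,P):
    c,s=np.cos(p[2]),np.sin(p[2]); X=np.array([-c,-s,0]);Z=np.array([0,0,1.]);Y=np.cross(Z,X)
    P=np.array(P)/1000; return np.r_[p[0],p[1],0]+P[0]*X+P[1]*Y+P[2]*Z
f=lambda p:np.concatenate([proj(c,W(p,P))[0]-uv for c,uv,P in pts])
r=least_squares(f,[.6,.3,0],loss='soft_l1'); print(r.x,np.round(f(r.x).reshape(-1,2),1))
# cradle
cp=[(a,(200,177.25),(65,-125,12)),(a,(241.25,211.75),(65,80,12)),(b,(247.5,196.5),(65,80,12)),(b,(290,196.5),(-65,80,12))]
def C(p,P):
    c,s=np.cos(p[2]),np.sin(p[2]); P=np.array(P)/1000
    return np.array([p[0]+c*P[0]-s*P[1],p[1]+s*P[0]+c*P[1],P[2]])
g=lambda p:np.concatenate([proj(c,C(p,P))[0]-uv for c,uv,P in cp])
r=least_squares(g,[.6,0,0]);print(r.x,np.round(g(r.x).reshape(-1,2),1))
p=r.x
# nested trailing ends: guard ends at cradle y=e
def ends(p,e,z=60): 
    d=42.4; return [(-d,e,z+d),(0,e,z),(d,e,z),] 
meas=[((a,(290-100+345/4-0,138+157/4)),(-42.4,102.4)),((b,(225+58.75,132+44.5)),(-42.4,102.4)),((b,(225+45,132+55)),(0,60)),((b,(225+30.7,132+44.5)),(42.4,102.4))]
for (c,uv),(x,z) in meas:
    rr=least_squares(lambda q:proj(c,C(p,(x+q[1],q[0],z)))[0]-uv,[90,0]); print('end y,dx',rr.x)
```

```text
[ 0.6667047  -0.14150925  0.012     ]
[0.60751217 0.05084176 0.012     ]
[0.60372683 0.05717434 0.012     ]
[0.48021356 0.02395393 0.012     ]
[ 0.50647248  0.34949661 -0.11486652] [[ 0.  -0.6]
 [ 1.2  0.2]
 [ 0.2  0.7]
 [ 0.5 -0.3]
 [-0.5 -1.1]
 [ 0.6 -1.9]
 [-0.4  1.1]
 [-0.6 -1.3]]
[ 0.56696305 -0.04043908  0.28807346] [[ 0.5 -0.2]
 [ 0.8  0.8]
 [-0.7 -0.6]
 [-0.2 -1.3]]
end y,dx [103.86337059  -1.14886004]
end y,dx [110.33406323   1.74686485]
end y,dx [101.68064595  -3.09184438]
end y,dx [108.30476717  -4.18105845]
```

```bash
cat >> h.py <<'E'
def Rd(th):
    x=np.array([np.cos(th),np.sin(th),0]); z=np.array([0,0,-1.]); return np.array([x,np.cross(z,x),z]).T
def delta(p0,R0,p1,R1):
    return np.round(R0.T@(np.array(p1)-p0)*100,2), np.round(R.from_matrix(R0.T@R1).as_rotvec(),4)
def cur():
    s=robot.observe(); q=np.array(s['tcp_rot']); return np.array(s['tcp_pos']),R.from_quat(np.r_[q[1:],q[0]]).as_matrix()
E
python3 - <<'E'
from h import *
p,M=cur(); d=np.radians
for k,(az,r) in enumerate([(-48.7,.65),(-22.8,.63),(3.2,.6),(29.1,.566)]):
    p1=np.array([r*np.cos(d(az)),r*np.sin(d(az)),.22]); M1=Rd(d(15.4+62*(k+1)))
    print(*delta(p,M,p1,M1)); p,M=p1,M1
E
```

```text
[28.39 -6.47 -0.12] [-1.5000e-03 -9.0000e-04 -1.0821e+00]
[27.14  9.48  0.  ] [ 0.      0.     -1.0821]
[16.68 22.27  0.  ] [ 0.      0.     -1.0821]
[ 0.91 26.32  0.  ] [ 0.      0.     -1.0821]
```

>>> apply_moves:
  rows:
    - [1, [28.4, -6.5, -0.1], [0, 0, -1.08]]
    - [1, [28.4, -6.5, -0.1], [0, 0, -1.08]]
    - [1, [28.4, -6.5, -0.1], [0, 0, -1.08]]
    - [1, [28.4, -6.5, -0.1], [0, 0, -1.08]]
    - [1, [28.4, -6.5, -0.1], [0, 0, -1.08]]
    - [1, [28.4, -6.5, -0.1], [0, 0, -1.08]]
    - [1, [28.4, -6.5, -0.1], [0, 0, -1.08]]
    - [1, [28.4, -6.5, -0.1], [0, 0, -1.08]]
    - [1, [28.4, -6.5, -0.1], [0, 0, -1.08]]
    - [1, [28.4, -6.5, -0.1], [0, 0, -1.08]]

```text
t: 0.93
tcp_pos: [0.4297, -0.4877, 0.2198]
tcp_rot: [-0.001, 0.78, 0.626, 0.0]
contact_force: [-0.8, -0.5, 0.1]
gripper_width: 0.0938
gripper_force: 0.0
```

>>> apply_moves:
  rows:
    - [1, [27.1, 9.5, 0], [0, 0, -1.08]]
    - [1, [27.1, 9.5, 0], [0, 0, -1.08]]
    - [1, [27.1, 9.5, 0], [0, 0, -1.08]]
    - [1, [27.1, 9.5, 0], [0, 0, -1.08]]
    - [1, [27.1, 9.5, 0], [0, 0, -1.08]]
    - [1, [27.1, 9.5, 0], [0, 0, -1.08]]
    - [1, [27.1, 9.5, 0], [0, 0, -1.08]]
    - [1, [27.1, 9.5, 0], [0, 0, -1.08]]
    - [1, [27.1, 9.5, 0], [0, 0, -1.08]]
    - [1, [27.1, 9.5, 0], [0, 0, -1.08]]

```text
t: 1.77
tcp_pos: [0.5812, -0.2451, 0.2199]
tcp_rot: [-0.001, 0.349, 0.937, -0.0]
contact_force: [-0.5, -0.3, -0.3]
gripper_width: 0.0939
gripper_force: 0.0
```

Run:
```python
from h import *
p,M=cur(); print(p,M.round(3),robot.observe()['joints'])
c=cam('wrist'); save(c,'w1.png',None,1.5); print(-c['Rm'].T@c['t'],c['Rm'][2])
```

```text
[ 0.58121011 -0.24511287  0.21994197] [[-0.756  0.654 -0.001]
 [ 0.654  0.756  0.   ]
 [ 0.001 -0.    -1.   ]] [ 0.67606595  0.64913568 -0.54549652  1.56213426  0.37287067  1.03684649
  0.88673389]
[ 0.5308716  -0.20179192  0.38537052] [ 0.17499022 -0.15144388 -0.97285311]
```

>>> apply_moves:
  rows:
    - [1, [16.7, 22.3, 0], [0, 0, -1.08]]
    - [1, [16.7, 22.3, 0], [0, 0, -1.08]]
    - [1, [16.7, 22.3, 0], [0, 0, -1.08]]
    - [1, [16.7, 22.3, 0], [0, 0, -1.08]]
    - [1, [16.7, 22.3, 0], [0, 0, -1.08]]
    - [1, [16.7, 22.3, 0], [0, 0, -1.08]]
    - [1, [16.7, 22.3, 0], [0, 0, -1.08]]
    - [1, [16.7, 22.3, 0], [0, 0, -1.08]]
    - [1, [16.7, 22.3, 0], [0, 0, -1.08]]
    - [1, [16.7, 22.3, 0], [0, 0, -1.08]]

```text
t: 2.65
tcp_pos: [0.6008, 0.0322, 0.22]
tcp_rot: [-0.001, -0.181, 0.983, -0.0]
contact_force: [0.7, 0.0, 0.1]
gripper_width: 0.094
gripper_force: 0.0
```

Run:
```python
from h import *
p,M=cur(); print(p,robot.observe()['joints'])
c=cam('wrist'); save(c,'w2.png',None,1.5)
for n in ['w1','w2']:
    c=load(n); cy,cx=-.040,.567
    print(n,[proj(c,[cx-.284*y,cy+.959*y,.06]).round(0) for y in (-.125,-.08,.019,.104)])
```

```text
[0.60082257 0.03217138 0.22001073] [ 0.38982516  0.67752608 -0.82871739  1.64172416  0.5534774   1.07360895
  1.33409328]
w1 [array([[327., 143.]]), array([[354., 104.]]), array([[420.,  10.]]), array([[483., -81.]])]
w2 [array([[ 66., 116.]]), array([[112., 119.]]), array([[213., 127.]]), array([[298., 134.]])]
```

View pics/w2.png

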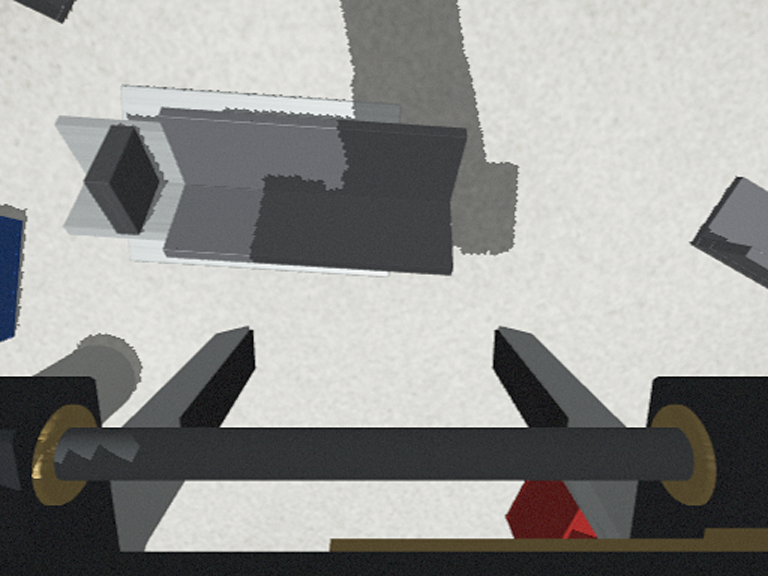

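Run:
```python
from h import *
from scipy.optimize import least_squares
c=load('w2')
P=lambda q,x,y,z:[q[0]+np.cos(q[2])*x-np.sin(q[2])*y,q[1]+np.sin(q[2])*x+np.cos(q[2])*y,z]
d=.0424;e=.0318;i=.0113
def pts(q):
    s,n=q[3],q[4]
    return [(122,86,-.065,-.125,.012),(400,105,-.065,.08,.012),(388,275,.065,.08,.012),(133,262,.065,-.125,.012),
    (160,184,0,s,.06),(138,125,-e,s,.06+e),(138,234,e,s,.06+e),(108,182,0,s,.06+2*e),
    (184,186,0,n-.085,.06+i),(452,190,0,n+.085,.06+i),(466,128,-d,n+.085,.06+d),(452,272,d,n+.085,.06+d),(162,108,-d,n-.085,.06+d),(163,256,d,n-.085,.06+d)]
f=lambda q:np.concatenate([proj(c,P(q,x,y,z))[0]-[u/1.5,v/1.5] for u,v,x,y,z in pts(q)])
r=least_squares(f,[.567,-.04,.288,-.09,.02],loss='soft_l1'); q=r.x
print(q.round(4),q[4]-q[3]-.085); print(f(q).reshape(-1,2).round(1))
```

```text
[ 0.5696 -0.0468  0.3069 -0.0786  0.0268] 0.020392315533594482
[[-1.3 -0.9]
 [ 1.9 -1.8]
 [ 1.9  1. ]
 [-1.7 -0.3]
 [-0.1 -1.7]
 [-2.8  0.8]
 [ 1.2  1.1]
 [ 0.2  0.9]
 [ 0.3 -1.6]
 [-1.   6.4]
 [ 0.3 -1.7]
 [-0.1  1.3]
 [-0.9 -1. ]
 [ 2.5  1.1]]
```

>>> apply_moves:
  rows:
    - [1, [0.9, 26.2, 0], [0, 0, -1.08]]
    - [1, [0.9, 26.2, 0], [0, 0, -1.08]]
    - [1, [0.9, 26.2, 0], [0, 0, -1.08]]
    - [1, [0.9, 26.2, 0], [0, 0, -1.08]]
    - [1, [0.9, 26.2, 0], [0, 0, -1.08]]
    - [1, [0.9, 26.2, 0], [0, 0, -1.08]]
    - [1, [0.9, 26.2, 0], [0, 0, -1.08]]
    - [1, [0.9, 26.2, 0], [0, 0, -1.08]]
    - [1, [0.9, 26.2, 0], [0, 0, -1.08]]
    - [1, [0.9, 26.2, 0], [0, 0, -1.08]]

```text
t: 3.53
tcp_pos: [0.4988, 0.2733, 0.22]
tcp_rot: [-0.001, -0.661, 0.751, 0.0]
contact_force: [-0.9, -2.1, 0.2]
gripper_width: 0.094
gripper_force: 0.0
```

Run:
```python
from h import *
p,M=cur(); print(p,np.degrees(np.arctan2(M[1,0],M[0,0])),robot.observe()['joints'])
c=cam('wrist'); save(c,'w3.png',None,1.5)
```

```text
[0.49876105 0.27329337 0.21997495] -97.27974207866647 [ 0.08816602  0.73267629 -1.0950915   1.72955363  0.7137667   1.13832754
  1.7888936 ]
```

View pics/w3.png

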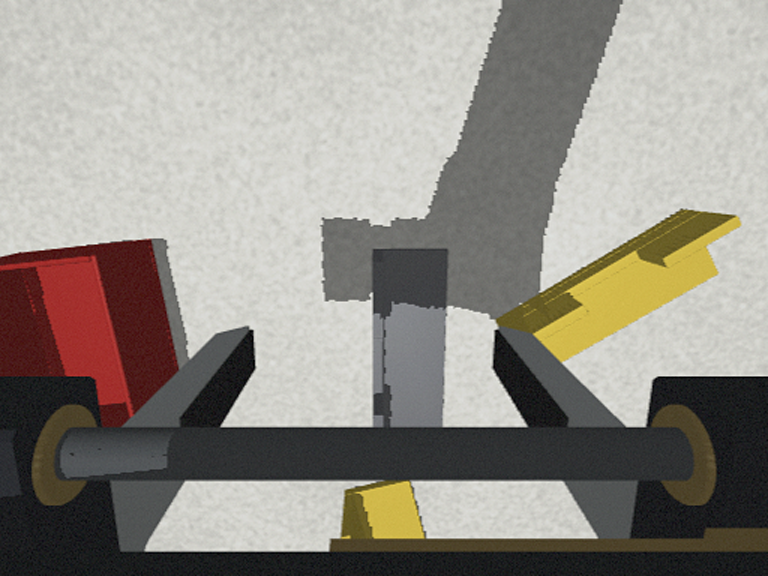

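Run:
```python
from h import *
c=load('w3'); z=lambda u,v,h:onz(c,u/1.5,v/1.5,h)
A=z(373,250,.06);A2=z(383,250,.06);B=z(447,250,.008);B2=z(442,425,.008);A3=z(374,400,.06)
print(A,A2,B,B2,A3)
u=B2-B; a=z(374,320,.06)-A; print(np.degrees(np.arctan2(-u[1],-u[0])),np.degrees(np.arctan2(-a[1],-a[0])),np.linalg.norm((A-B)[:2]))
```

```text
[0.49693992 0.25659274 0.06      ] [0.4901879  0.25745234 0.06      ] [0.43998074 0.2720288  0.008     ] [0.4581074 0.4233242 0.008    ] [0.51024167 0.36690798 0.06      ]
-96.83202333270611 -96.44285341670675 0.05901372762808698
```

The guard end shows at (373–447, 250), aligned with the tool and agreeing with the first fit to about 3 mm. Descend and grip the leg near the end.

>>> apply_moves:
  rows:
    - [1, [-0.2, 0.4, 8], [0, 0, -0.01]]
    - [1, [-0.2, 0.4, 8], [0, 0, -0.01]]
    - [1, [-0.2, 0.4, 13], [0, 0, -0.01]]
    - [1, [-0.2, 0.4, 16], [0, 0, -0.01]]
    - [1, [-0.2, 0.4, 18.2], [0, 0, -0.01]]
    - [1, [-0.2, 0.4, 18.2], [0, 0, -0.01]]
    - [-1, [-0.2, 0.4, 18.2], [0, 0, -0.01]]
    - [-1, [-0.2, 0.4, 18.2], [0, 0, -0.01]]
    - [-1, [-0.2, 0.4, 18.2], [0, 0, -0.01]]
    - [-1, [-0.2, 0.4, 18.2], [0, 0, -0.01]]

```text
t: 4.42
tcp_pos: [0.496, 0.2771, 0.0404]
tcp_rot: [0.002, -0.665, 0.747, -0.0]
contact_force: [0.1, -0.4, -0.2]
gripper_width: 0.071
gripper_force: 0.0
```

>>> apply_moves:
  rows:
    - [-1, [0, 0, 0], [0, 0, 0]]
    - [-1, [0, 0, 0], [0, 0, 0]]
    - [-1, [0, 0, 0], [0, 0, 0]]
    - [-1, [0, 0, 0], [0, 0, 0]]

```text
t: 4.75
tcp_pos: [0.495, 0.2766, 0.0387]
tcp_rot: [0.0, -0.666, 0.746, -0.0]
contact_force: [-0.1, 0.6, 0.4]
gripper_width: 0.044
gripper_force: 0.0
```

>>> apply_moves:
  rows:
    - [-1, [0, 0, 0], [0, 0, 0]]
    - [-1, [0, 0, 0], [0, 0, 0]]
    - [-1, [0, 0, 0], [0, 0, 0]]
    - [-1, [0, 0, 0], [0, 0, 0]]
    - [-1, [0, 0, 0], [0, 0, 0]]
    - [-1, [0, 0, 0], [0, 0, 0]]
    - [-1, [0, 0, 0], [0, 0, 0]]
    - [-1, [0, 0, 0], [0, 0, 0]]

```text
t: 5.42
tcp_pos: [0.4949, 0.2765, 0.0384]
tcp_rot: [-0.0, -0.666, 0.746, -0.0]
contact_force: [-0.1, -0.2, -0.7]
gripper_width: 0.0078
gripper_force: 30.0
```

Run:
```python
from h import *
s=robot.observe(); print(s['gripper_width'],s['gripper_force'],s['joints'])
p,M=cur(); print(p,np.degrees(np.arctan2(M[1,0],M[0,0])))
```

```text
0.007812682432603683 29.98792290687561 [-0.0297463   0.9459009  -0.89006494  1.87402015  0.99865121  0.84760751
  1.57357739]
[0.49488904 0.27648854 0.03843434] -96.51239437705692
```

Gripped at 7.8 mm opening (leg 8 mm). Work out the transfer.

```bash
cat >> h.py <<'E'
CR=np.array([.5696,-.0468,0]); CY=.304; YS=-.0786
def cr(x,y,z): return CR+np.array([np.cos(CY)*x-np.sin(CY)*y,np.sin(CY)*x+np.cos(CY)*y,z])
ccx=np.array([np.cos(CY),np.sin(CY),0]); ccy=np.array([-np.sin(CY),np.cos(CY),0]); ez=np.array([0,0,1.])
gx=(ccx+ez)/2**.5; gz=(ez-ccx)/2**.5
RP=np.array([ccy,gx,-gz]).T
E
python3 - <<'E'
from h import *
p,M=cur(); d=np.radians
H=cr(-.0243,.130,.2013); print(H)
L=[(np.r_[p[:2],.22],M),(np.r_[(.6*p+.4*H)[:2],.23],Rd(d(-96.5-63))),(np.r_[H[:2],.23],Rd(d(-96.5-126))),(H,Rd(CY+np.pi/2)),(H,RP)]
for p1,M1 in L:
    print(*delta(p,M,p1,M1)); p,M=p1,M1
E
```

```text
[0.50750014 0.06996514 0.2013    ]
[  0.    -0.   -18.16] [0. 0. 0.]
[ 8.15 -1.44 -1.  ] [-1.0000e-04 -0.0000e+00  1.0993e+00]
[  3.63 -11.87   0.  ] [0.     0.     1.0996]
[0.   0.   2.87] [0.    0.    0.525]
[0. 0. 0.] [-0.7854  0.     -0.    ]
```

>>> apply_moves:
  rows:
    - [-1, [0, 0, -1], [0, 0, 0]]
    - [-1, [0, 0, -3], [0, 0, 0]]
    - [-1, [0, 0, -6], [0, 0, 0]]
    - [-1, [0, 0, -9], [0, 0, 0]]
    - [-1, [0, 0, -12], [0, 0, 0]]
    - [-1, [0, 0, -15], [0, 0, 0]]
    - [-1, [0, 0, -17], [0, 0, 0]]
    - [-1, [0, 0, -18], [0, 0, 0]]
    - [-1, [0, 0, -18.2], [0, 0, 0]]
    - [-1, [0, 0, -18.2], [0, 0, 0]]

```text
t: 6.25
tcp_pos: [0.4948, 0.2761, 0.2204]
tcp_rot: [-0.0, -0.666, 0.746, -0.0]
contact_force: [-0.1, 0.1, -2.3]
gripper_width: 0.0078
gripper_force: 30.0
```

>>> apply_moves:
  rows:
    - [-1, [0.8, -0.1, -0.1], [0, 0, 0.11]]
    - [-1, [1.6, -0.3, -0.2], [0, 0, 0.22]]
    - [-1, [2.4, -0.4, -0.3], [0, 0, 0.33]]
    - [-1, [3.3, -0.6, -0.4], [0, 0, 0.44]]
    - [-1, [4.1, -0.7, -0.5], [0, 0, 0.55]]
    - [-1, [4.9, -0.9, -0.6], [0, 0, 0.66]]
    - [-1, [5.7, -1.0, -0.7], [0, 0, 0.77]]
    - [-1, [6.5, -1.2, -0.8], [0, 0, 0.88]]
    - [-1, [7.3, -1.3, -0.9], [0, 0, 0.99]]
    - [-1, [8.15, -1.4, -1], [0, 0, 1.1]]

```text
t: 7.08
tcp_pos: [0.4984, 0.1928, 0.2286]
tcp_rot: [-0.002, -0.175, 0.985, -0.0]
contact_force: [0.7, 0.5, -1.8]
gripper_width: 0.0081
gripper_force: 30.0
```

>>> apply_moves:
  rows:
    - [-1, [0.4, -1.2, 0], [0, 0, 0.11]]
    - [-1, [0.7, -2.4, 0], [0, 0, 0.22]]
    - [-1, [1.1, -3.6, 0], [0, 0, 0.33]]
    - [-1, [1.5, -4.8, 0], [0, 0, 0.44]]
    - [-1, [1.8, -6, 0], [0, 0, 0.55]]
    - [-1, [2.2, -7.1, 0], [0, 0, 0.66]]
    - [-1, [2.5, -8.3, 0], [0, 0, 0.77]]
    - [-1, [2.9, -9.5, 0], [0, 0, 0.88]]
    - [-1, [3.3, -10.7, 0], [0, 0, 0.99]]
    - [-1, [3.6, -11.9, 0], [0, 0, 1.1]]

```text
t: 7.92
tcp_pos: [0.5059, 0.0688, 0.2286]
tcp_rot: [-0.002, 0.366, 0.931, -0.001]
contact_force: [-0.4, 1.3, -2.9]
gripper_width: 0.0078
gripper_force: 30.0
```

>>> apply_moves:
  rows:
    - [-1, [0, 0, 0], [0, 0, 0.1]]
    - [-1, [0, 0, 0], [0, 0, 0.2]]
    - [-1, [0, 0, 0], [0, 0, 0.3]]
    - [-1, [0, 0, 0], [0, 0, 0.4]]
    - [-1, [0, 0, 0], [0, 0, 0.48]]
    - [-1, [0, 0, 0], [0, 0, 0.525]]
    - [-1, [0, 0, 0], [0, 0, 0.525]]
    - [-1, [0, 0, 0], [0, 0, 0.525]]

```text
t: 8.58
tcp_pos: [0.5065, 0.0697, 0.2291]
tcp_rot: [-0.001, 0.592, 0.806, -0.001]
contact_force: [0.2, -0.6, -2.3]
gripper_width: 0.0079
gripper_force: 30.0
```

>>> apply_moves:
  rows:
    - [-1, [0, 0, 0], [-0.1, 0, 0]]
    - [-1, [0, 0, 0], [-0.2, 0, 0]]
    - [-1, [0, 0, 0], [-0.3, 0, 0]]
    - [-1, [0, 0, 0], [-0.4, 0, 0]]
    - [-1, [0, 0, 0], [-0.5, 0, 0]]
    - [-1, [0, 0, 0], [-0.6, 0, 0]]
    - [-1, [0, 0, 0], [-0.7, 0, 0]]
    - [-1, [0, 0, 0], [-0.785, 0, 0]]
    - [-1, [0, 0, 0], [-0.785, 0, 0]]
    - [-1, [0, 0, 0], [-0.785, 0, 0]]

```text
t: 9.42
tcp_pos: [0.5002, 0.0551, 0.2197]
tcp_rot: [0.16, 0.578, 0.781, 0.175]
contact_force: [-0.4, -0.9, -2.1]
gripper_width: 0.008
gripper_force: 30.0
```

Run:
```python
from h import *
p,M=cur(); s=robot.observe(); print(p,s['joints'],s['gripper_width'])
print(delta(p,M,cr(-.0243,.130,.2013),RP))
c=cam('wrist'); save(c,'w4.png'); a=cam('side'); save(a,'side1.png');b=cam('scene'); save(b,'scene1.png')
f=lambda c,x,y,w,h,s:cv2.resize(c['im'][y:y+h,x:x+w,::-1],None,fx=s,fy=s,interpolation=cv2.INTER_CUBIC)
g=np.hstack([f(c,0,0,512,384,.78)[:300,:400],f(a,200,85,133,100,3)[:300,:399]])
g2=np.hstack([f(b,180,100,133,100,3)[:300,:399]])
cv2.imwrite('pics/m1.png',np.vstack([g,np.pad(g2,((0,0),(0,g.shape[1]-g2.shape[1]),(0,0)))]))
```

```text
[0.50024608 0.05508423 0.21968431] [ 0.46509416  0.3492804  -0.79350279  2.34802324  1.39856278  0.27019952
 -1.26500232] 0.008034188248875009
(array([1.31, 0.17, 2.09]), array([-0.3081,  0.05  ,  0.0126]))
```

View pics/m1.png

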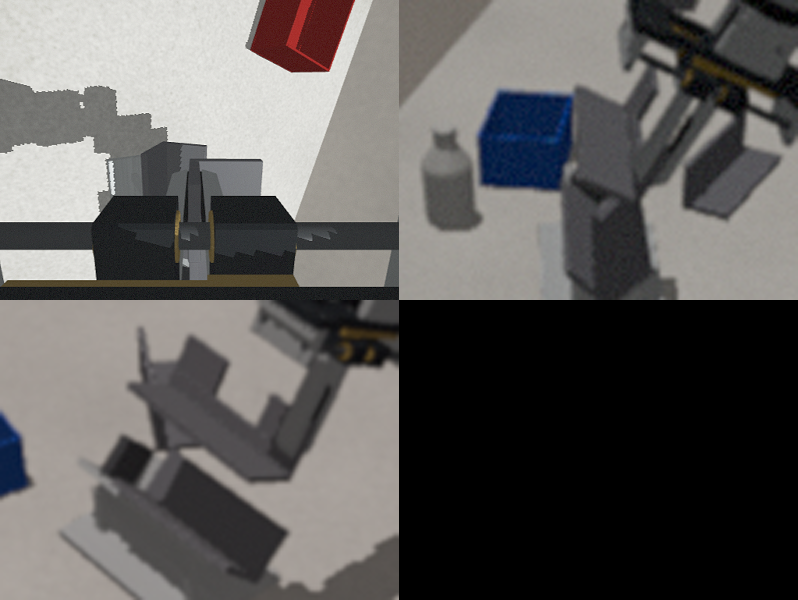

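The guard is held well above the cradle (scene crop: guard at (230,420), cradle at (190,530)), but tilting outward ran into the joint 6 and 4 limits. I'll fit the arm's kinematics from the recorded poses to see which placement is reachable.

```bash
cat > kin.py <<'E'
from h import *
from scipy.optimize import least_squares
import itertools
lo=np.array([-3.06,-.37,-1.25,.18,-1.1,.23,-2.94]);hi=np.array([3.06,2.12,1.32,2.47,4.24,1.98,2.94])
D=[([1.236,.629,.038,1.518,-.027,.996,-.02],[.172,-.626,.219],Rd(np.radians(15.4))),
([.67607,.64914,-.5455,1.56213,.37287,1.03685,.88673],[.58121,-.24511,.21994],Rd(np.radians(139.1))),
([.38983,.67753,-.82872,1.64172,.55348,1.07361,1.33409],[.60082,.03217,.22001],None),
([.08817,.73268,-1.09509,1.72955,.71377,1.13833,1.78889],[.49876,.27329,.21997],Rd(np.radians(-97.28))),
([-.02975,.9459,-.89006,1.87402,.99865,.84761,1.57358],[.49489,.27649,.03843],Rd(np.radians(-96.51))),
([.46509,.34928,-.7935,2.34802,1.39856,.2702,-1.265],[.50025,.05508,.21968],None)]
def fk(q,g,S):
    p=np.array([0,0,g[0]]);M=np.eye(3)
    z=lambda a:R.from_euler('z',a).as_matrix(); y=lambda a:R.from_euler('y',a).as_matrix()
    M=z(S[0]*q[0]+g[6])@y(q[1]); p=p+M@[g[4],0,g[1]]
    M=M@z(S[1]*q[2])@y(q[3]); p=p+M@[g[5],0,g[2]]
    M=M@z(S[2]*q[4])@y(q[5]); p=p+M@[g[7],0,g[3]]
    M=M@z(S[3]*q[6]+g[8]); return p,M
def res(g,S):
    o=[]
    for q,p,M in D:
        a,B=fk(q,g,S); o.append((a-p)*10)
        if M is not None: o.append((B-M).ravel())
    return np.concatenate(o)
def fit():
    best=None
    for S in itertools.product([1,-1],repeat=4):
        for o in (1.57,-1.57):
            r=least_squares(res,[.35,.4,.4,.25,0,0,0,0,o],args=(S,))
            if best is None or r.cost<best[0]: best=(r.cost,S,r.x)
    return best
E
python3 - <<'E'
from kin import *
p,M=cur(); q=robot.observe()['joints']; D[-1]=(list(q),p,M)
b=fit(); print(b[0],b[1],b[2].round(4)); np.savez('kin.npz',S=b[1],g=b[2])
print(np.round([np.linalg.norm(fk(q,b[2],b[1])[0]-p)*1000 for q,p,M in D],1))
E
```

```text
0.005224669013549613 (-1, -1, -1, -1) [ 0.3289  0.5443  0.3779  0.345   0.0118 -0.0016 -0.0407 -0.0017  1.5313]
[6.8 1.1 2.  4.  5.  2.4]
```

```bash
cat >> kin.py <<'E'
def load_k():
    k=np.load('kin.npz'); return k['g'],k['S']
def ik(p,M,g,S,n=40,m=.06,q0=None):
    rng=np.random.default_rng(0); best=None
    l,h=lo+m,hi-m
    for i in range(n):
        s=rng.uniform(l,h) if q0 is None or i>0 else np.clip(q0,l+1e-6,h-1e-6)
        def f(q):
            a,B=fk(q,g,S); return np.r_[(a-p)*5,R.from_matrix(B.T@M).as_rotvec()]
        r=least_squares(f,s,bounds=(l,h),max_nfev=60)
        if best is None or r.cost<best[0]: best=(r.cost,r.x)
        if r.cost<1e-5: break
    return best
E
python3 - <<'E'
from kin import *
g,S=load_k()
for mode in ('flip','match'):
  for a in (-60,-40,-20,0,20,40,60):
    for sgn in (1,-1):
      sx=1 if mode=='flip' else -1   # guard y = sx*ccy
      Gz=(ez-sx*ccx)/2**.5; Gx=(ez+sx*ccx)/2**.5; Gy=np.cross(Gz,Gx)
      t=np.radians(a); z=-np.cos(t)*Gz-np.sin(t)*ccy   # a>0: body leans to +y
      y=sgn*Gx; M=np.array([np.cross(y,z),y,z]).T
      P=cr(0,.130,.0713)+.004*Gx+.038*Gz
      r=[ik(P+[0,0,h],M,g,S,12) for h in (0,.08)]
      print(mode,a,sgn,[f'{x[0]:.4f}' for x in r],r[0][1].round(2))
E
```

```text
flip -60 1 ['0.0000', '0.0000'] [ 1.1   1.48 -1.19  1.92  0.14  0.67  0.99]
flip -60 -1 ['0.0000', '0.0000'] [ 0.57  1.05 -0.19  1.93 -1.04  1.14 -1.  ]
flip -40 1 ['0.0001', '0.0000'] [ 0.97  1.1  -0.87  2.21 -1.04  0.29  2.08]
flip -40 -1 ['0.0001', '0.0000'] [ 0.97  1.1  -0.87  2.21 -1.04  0.29 -1.07]
flip -20 1 ['0.0021', '0.0011'] [ 0.99  1.17 -1.19  2.41  2.5   0.4  -1.62]
flip -20 -1 ['0.0021', '0.0011'] [ 0.99  1.17 -1.19  2.41  2.5   0.4   1.52]
flip 0 1 ['0.0333', '0.0202'] [ 0.71  0.96 -1.19  2.41  2.17  0.71 -1.74]
flip 0 -1 ['0.0333', '0.0202'] [ 0.71  0.96 -1.19  2.41  2.17  0.71  1.41]
flip 20 1 ['0.0307', '0.0206'] [-1.25  1.11  1.26  2.41  4.01  0.62  1.74]
flip 20 -1 ['0.0307', '0.0206'] [-1.25  1.11  1.26  2.41  4.01  0.62 -1.41]
flip 40 1 ['0.0012', '0.0014'] [-1.47  1.37  1.23  2.41  3.68  0.37  1.64]
flip 40 -1 ['0.0012', '0.0014'] [-1.47  1.37  1.23  2.41  3.67  0.37 -1.5 ]
flip 60 1 ['0.0000', '0.0000'] [-0.59  1.07 -0.38  2.2   1.53  1.54 -2.58]
flip 60 -1 ['0.0000', '0.0000'] [-0.58  1.07 -0.39  2.2   1.53  1.54  0.56]
match -60 1 ['0.0000', '0.0000'] [ 0.06
[... 335 characters left out ...]
 1.8   2.87]
match -20 -1 ['0.0000', '0.0000'] [ 0.25  1.32 -1.    1.04  0.47  1.88 -0.45]
match 0 1 ['0.0000', '0.0000'] [-0.41  1.14  0.42  1.08 -0.19  1.75 -2.86]
match 0 -1 ['0.0000', '0.0000'] [-0.32  1.11  0.19  1.08 -0.04  1.74  0.15]
match 20 1 ['0.0000', '0.0000'] [-0.64  1.16  0.59  1.16 -0.06  1.63 -2.84]
match 20 -1 ['0.0000', '0.0000'] [-0.57  1.13  0.43  1.16  0.04  1.63  0.21]
match 40 1 ['0.0000', '0.0000'] [-0.87  1.24  0.78  1.28  0.02  1.48 -2.82]
match 40 -1 ['0.0000', '0.0000'] [-0.22  1.2  -0.67  1.28  0.95  1.92 -0.48]
match 60 1 ['0.0000', '0.0000'] [-1.1   1.38  0.97  1.41  0.07  1.29 -2.81]
match 60 -1 ['0.0000', '0.0000'] [-0.93  1.22  0.55  1.42  0.43  1.37  0.  ]
```

Outward tilt is infeasible; the inward tilt (guard not turned round, held at its other end) is comfortably reachable. So I'll set the guard back down where it was and regrip at the other end.

Run:
```python
from h import *
p,M=cur()
print(delta(p,M,[.5065,.0700,.2295],Rd(CY+np.pi/2)))
```

```text
(array([ 1.23,  1.43, -0.46]), array([ 0.4748,  0.0515, -0.0071]))
```

>>> apply_moves:
  rows:
    - [-1, [0.2, 0.2, -0.1], [0.1, 0.01, 0]]
    - [-1, [0.5, 0.5, -0.2], [0.2, 0.02, 0]]
    - [-1, [0.8, 0.9, -0.3], [0.3, 0.03, 0]]
    - [-1, [1.1, 1.2, -0.4], [0.4, 0.04, 0]]
    - [-1, [1.2, 1.4, -0.5], [0.475, 0.05, -0.01]]
    - [-1, [1.2, 1.4, -0.5], [0.475, 0.05, -0.01]]
    - [-1, [1.2, 1.4, -0.5], [0.475, 0.05, -0.01]]
    - [-1, [1.2, 1.4, -0.5], [0.475, 0.05, -0.01]]

```text
t: 10.23
tcp_pos: [0.5069, 0.0712, 0.2298]
tcp_rot: [-0.0, 0.591, 0.807, 0.001]
contact_force: [-0.9, 0.7, -1.6]
gripper_width: 0.0077
gripper_force: 30.0
```

Run:
```python
from h import *
p,M=cur(); d=np.radians; print(p,M.round(3),robot.observe()['joints'])
for p1,M1 in [([.504,.10,.23],Rd(d(-96.5-140))),([.500,.15,.23],Rd(d(-96.5-75))),([.495,.2765,.225],Rd(d(-96.5-12))),([.495,.2765,.225],Rd(d(-96.5)))]:
    print(delta(p,M,p1,M1)); p,M=np.array(p1),M1
```

```text
[0.50690604 0.07118618 0.22979229] [[-0.301  0.953  0.001]
 [ 0.953  0.301  0.002]
 [ 0.001  0.001 -1.   ]] [ 0.46382377  0.59190742 -1.01313171  1.86888571  0.58969622  1.01514197
 -0.4947736 ]
(array([ 2.83,  0.59, -0.02]), array([ 0.0015, -0.0011, -0.2785]))
(array([4.39, 2.43, 0.  ]), array([ 0.    ,  0.    , -1.1345]))
(array([-1.38, 12.58,  0.5 ]), array([ 0.    ,  0.    , -1.0996]))
(array([0., 0., 0.]), array([ 0.    ,  0.    , -0.2094]))
```

>>> apply_moves:
  rows:
    - [-1, [0.9, 0.2, 0], [0, 0, -0.1]]
    - [-1, [1.8, 0.4, 0], [0, 0, -0.2]]
    - [-1, [2.8, 0.6, 0], [0, 0, -0.28]]

```text
t: 10.48
tcp_pos: [0.5024, 0.0984, 0.2303]
tcp_rot: [0.002, 0.47, 0.883, -0.001]
contact_force: [0.4, -0.8, -2.1]
gripper_width: 0.0075
gripper_force: 30.0
```

>>> apply_moves:
  rows:
    - [-1, [0.4, 0.2, 0], [0, 0, -0.11]]
    - [-1, [0.9, 0.5, 0], [0, 0, -0.23]]
    - [-1, [1.3, 0.7, 0], [0, 0, -0.34]]
    - [-1, [1.8, 1, 0], [0, 0, -0.45]]
    - [-1, [2.2, 1.2, 0], [0, 0, -0.57]]
    - [-1, [2.6, 1.5, 0], [0, 0, -0.68]]
    - [-1, [3.1, 1.7, 0], [0, 0, -0.79]]
    - [-1, [3.5, 1.9, 0], [0, 0, -0.91]]
    - [-1, [3.9, 2.2, 0], [0, 0, -1.02]]
    - [-1, [4.4, 2.4, 0], [0, 0, -1.134]]

```text
t: 11.32
tcp_pos: [0.4982, 0.148, 0.2301]
tcp_rot: [0.001, -0.078, 0.997, -0.002]
contact_force: [-0.3, 0.6, -2.1]
gripper_width: 0.0081
gripper_force: 30.0
```

>>> apply_moves:
  rows:
    - [-1, [-0.1, 1.3, 0.1], [0, 0, -0.11]]
    - [-1, [-0.3, 2.5, 0.1], [0, 0, -0.22]]
    - [-1, [-0.4, 3.8, 0.2], [0, 0, -0.33]]
    - [-1, [-0.6, 5, 0.2], [0, 0, -0.44]]
    - [-1, [-0.7, 6.3, 0.3], [0, 0, -0.55]]
    - [-1, [-0.8, 7.5, 0.3], [0, 0, -0.66]]
    - [-1, [-1, 8.8, 0.4], [0, 0, -0.77]]
    - [-1, [-1.1, 10.1, 0.4], [0, 0, -0.88]]
    - [-1, [-1.2, 11.3, 0.5], [0, 0, -0.99]]
    - [-1, [-1.4, 12.6, 0.5], [0, 0, -1.1]]

```text
t: 12.15
tcp_pos: [0.4934, 0.2745, 0.2249]
tcp_rot: [-0.0, -0.588, 0.809, -0.002]
contact_force: [0.3, -0.5, -1.7]
gripper_width: 0.0081
gripper_force: 30.0
```

>>> apply_moves:
  rows:
    - [-1, [0, 0, 0], [0, 0, -0.11]]
    - [-1, [0, 0, 0], [0, 0, -0.21]]
    - [-1, [0, 0, 2], [0, 0, -0.21]]
    - [-1, [0, 0, 5], [0, 0, -0.21]]
    - [-1, [0, 0, 8], [0, 0, -0.21]]
    - [-1, [0, 0, 11], [0, 0, -0.21]]
    - [-1, [0, 0, 14], [0, 0, -0.21]]
    - [-1, [0, 0, 16], [0, 0, -0.21]]
    - [-1, [0, 0, 17], [0, 0, -0.21]]
    - [-1, [0, 0, 17], [0, 0, -0.21]]

```text
t: 12.98
tcp_pos: [0.4937, 0.273, 0.0536]
tcp_rot: [-0.002, -0.667, 0.745, -0.002]
contact_force: [-0.3, -1.1, -1.2]
gripper_width: 0.008
gripper_force: 30.0
```

Run:
```python
from h import *
p,M=cur(); print(p,M.round(3),robot.observe()['joints'])
```

```text
[0.49370908 0.27302843 0.05355526] [[-0.11  -0.994 -0.   ]
 [-0.994  0.11  -0.005]
 [ 0.005 -0.    -1.   ]] [ 0.04080824  0.98774074 -1.03806277  1.87172003  1.06278102  0.97131494
  1.52543058]
```

Lower the remaining 1.5 cm and open.

>>> apply_moves:
  rows:
    - [-1, [0, 0, 0.6], [0, 0, 0]]
    - [-1, [0, 0, 1.1], [0, 0, 0]]
    - [-1, [0, 0, 1.4], [0, 0, 0]]
    - [-1, [0, 0, 1.5], [0, 0, 0]]
    - [-1, [0, 0, 1.5], [0, 0, 0]]

```text
t: 13.4
tcp_pos: [0.4961, 0.2748, 0.0405]
tcp_rot: [0.001, -0.666, 0.746, -0.002]
contact_force: [-0.5, 0.1, -2.5]
gripper_width: 0.0078
gripper_force: 30.0
```

>>> apply_moves:
  rows:
    - [1, [0, 0, 0], [0, 0, 0]]
    - [1, [0, 0, 0], [0, 0, 0]]
    - [1, [0, 0, 0], [0, 0, 0]]
    - [1, [0, 0, 0], [0, 0, 0]]
    - [1, [0, 0, -1], [0, 0, 0]]
    - [1, [0, 0, -4], [0, 0, 0]]
    - [1, [0, 0, -8], [0, 0, 0]]
    - [1, [0, 0, -12], [0, 0, 0]]
    - [1, [0, 0, -14], [0, 0, 0]]
    - [1, [0, 0, -14], [0, 0, 0]]

```text
t: 14.23
tcp_pos: [0.497, 0.2778, 0.186]
tcp_rot: [0.005, -0.666, 0.746, -0.002]
contact_force: [-0.4, 1.2, 0.6]
gripper_width: 0.0714
gripper_force: 0.0
```

Run:
```python
from h import *
p,M=cur(); d=np.radians
s=robot.observe(); print(p,np.degrees(np.arctan2(M[1,0],M[0,0])),s['joints'],s['gripper_width'])
# regrip: tool x = -guard y, near (.512,.424): tool yaw 83.4, i.e. -180 further (world) from -96.6
for p1,M1 in [([.505,.32,.19],Rd(d(-96.6-65))),([.51,.37,.2],Rd(d(-96.6-130))),([.512,.40,.20],Rd(d(83.4)))]:
    print(delta(p,M,p1,M1)); p,M=np.array(p1),M1
```

```text
[0.49701881 0.27776151 0.18602841] -96.42200499223377 [ 0.10665749  0.82087899 -1.17470262  1.77560346  0.84590708  1.13702239
  1.68094347] 0.07141541871384965
(array([-4.29, -0.32, -0.37]), array([-0.0058,  0.0096,  1.1375]))
(array([-2.05,  4.59, -1.  ]), array([0.    , 0.    , 1.1345]))
(array([2.04, 2.21, 0.  ]), array([0.    , 0.    , 0.8727]))
```

>>> apply_moves:
  rows:
    - [1, [-0.4, 0, -0.1], [0, 0, 0.11]]
    - [1, [-0.9, 0, -0.2], [0, 0, 0.22]]
    - [1, [-1.3, 0, -0.3], [0, 0, 0.34]]
    - [1, [-1.7, -0.1, -0.4], [0, 0, 0.45]]
    - [1, [-2.1, -0.1, -0.4], [0, 0, 0.57]]
    - [1, [-2.6, -0.2, -0.4], [0, 0, 0.68]]
    - [1, [-3, -0.2, -0.4], [0, 0, 0.8]]
    - [1, [-3.4, -0.3, -0.4], [0, 0, 0.91]]
    - [1, [-3.9, -0.3, -0.4], [0, 0, 1.02]]
    - [1, [-4.3, -0.3, -0.4], [-0.006, 0.01, 1.137]]

```text
t: 15.07
tcp_pos: [0.5025, 0.3173, 0.1838]
tcp_rot: [-0.005, -0.158, 0.987, -0.002]
contact_force: [0.1, 0.1, 0.2]
gripper_width: 0.0936
gripper_force: 0.0
```

>>> apply_moves:
  rows:
    - [1, [-0.2, 0.5, -0.1], [0, 0, 0.11]]
    - [1, [-0.4, 0.9, -0.2], [0, 0, 0.23]]
    - [1, [-0.6, 1.4, -0.3], [0, 0, 0.34]]
    - [1, [-0.8, 1.8, -0.4], [0, 0, 0.45]]
    - [1, [-1, 2.3, -0.5], [0, 0, 0.57]]
    - [1, [-1.2, 2.8, -0.6], [0, 0, 0.68]]
    - [1, [-1.4, 3.2, -0.7], [0, 0, 0.79]]
    - [1, [-1.6, 3.7, -0.8], [0, 0, 0.91]]
    - [1, [-1.8, 4.1, -0.9], [0, 0, 1.02]]
    - [1, [-2, 4.6, -1], [0, 0, 1.134]]

```text
t: 15.9
tcp_pos: [0.5073, 0.3672, 0.1934]
tcp_rot: [-0.003, 0.398, 0.918, -0.005]
contact_force: [0.6, -0.2, -0.4]
gripper_width: 0.094
gripper_force: 0.0
```

>>> apply_moves:
  rows:
    - [1, [0.3, 0.3, 0], [0, 0, 0.11]]
    - [1, [0.5, 0.6, 0], [0, 0, 0.22]]
    - [1, [0.8, 0.8, 0], [0, 0, 0.33]]
    - [1, [1, 1.1, 0], [0, 0, 0.44]]
    - [1, [1.3, 1.4, 0], [0, 0, 0.55]]
    - [1, [1.5, 1.7, 0], [0, 0, 0.66]]
    - [1, [1.8, 2, 0], [0, 0, 0.77]]
    - [1, [2, 2.2, 0], [0, 0, 0.873]]
    - [1, [2, 2.2, 0], [0, 0, 0.873]]
    - [1, [2, 2.2, 0], [0, 0, 0.873]]

```text
t: 16.73
tcp_pos: [0.5094, 0.3969, 0.1932]
tcp_rot: [-0.0, 0.745, 0.667, -0.005]
contact_force: [0.4, 0.8, 0.5]
gripper_width: 0.094
gripper_force: 0.0
```

Run:
```python
from h import *
p,M=cur()
s=robot.observe(); print(p,np.degrees(np.arctan2(M[1,0],M[0,0])),s['joints'],s['gripper_width'])
c=cam('wrist'); save(c,'w5.png',None,1.5)
```

```text
[0.50942637 0.39694095 0.19320923] 83.6254070195595 [-0.5054948   0.6732298  -0.34257524  1.53961519  0.25292111  0.98343776
 -1.03319424] 0.0939904394654995
```

View pics/w5.png

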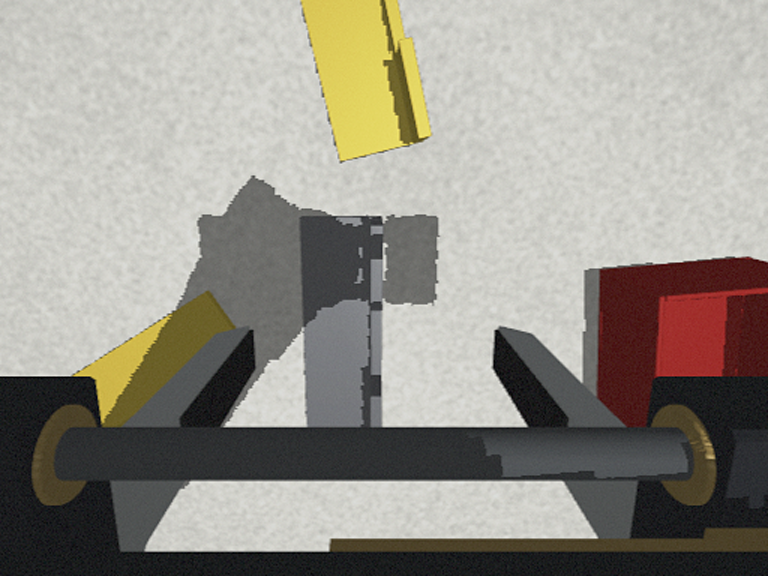

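Run:
```python
from h import *
c=load('w5'); z=lambda u,v,h:onz(c,u/1.5,v/1.5,h)
B=z(301,217,.008); B2=z(306,425,.008); E=z(383,217,0); O1=z(383,240,.06); O2=z(382,420,.06); I1=z(371,235,.06)
for n in (B,B2,E,O1,O2,I1): print(n.round(4))
u=B-B2; v=O1-O2; print(np.degrees(np.arctan2(u[1],u[0])),np.degrees(np.arctan2(v[1],v[0])))
p,M=cur(); yg=(B-B2)[:2]; yg/=np.linalg.norm(yg)   # = -guard y
# grasp point: 11 mm from the end, wall mid
n=np.array([yg[1],-yg[0]])  # outward (away from robot)
O=O1[:2]; T=O-n*.004; end=max(B[:2]@yg,E[:2]@yg); T=T+yg*((B[:2]@yg)-.011-T@yg); print(T,end-B[:2]@yg)
print(delta(p,M,[*T,.0385],Rd(np.arctan2(yg[1],yg[0]))))
```

```text
[0.4602 0.4372 0.008 ]
[0.4399 0.2721 0.008 ]
[0.5191 0.43   0.    ]
[0.5175 0.4216 0.06  ]
[0.5037 0.2989 0.06  ]
[0.5104 0.4255 0.06  ]
82.98389989965425 83.6162585639479
[0.51319159 0.41960721] 0.0
(array([ 2.43,  0.22, 15.46]), array([-0.0074,  0.0073,  0.0108]))
```

The guard lies upright and aligned with the tool: end at row 217, wall at columns 371–383. Descend and regrip.

>>> apply_moves:
  rows:
    - [1, [2.4, 0.2, 3], [-0.007, 0.007, 0.005]]
    - [1, [2.4, 0.2, 6], [-0.007, 0.007, 0.005]]
    - [1, [2.4, 0.2, 10], [-0.007, 0.007, 0.005]]
    - [1, [2.4, 0.2, 13], [-0.007, 0.007, 0.005]]
    - [1, [2.4, 0.2, 15], [-0.007, 0.007, 0.005]]
    - [-0.5, [2.4, 0.2, 15.5], [-0.007, 0.007, 0.005]]
    - [-1, [2.4, 0.2, 15.5], [-0.007, 0.007, 0.005]]
    - [-1, [2.4, 0.2, 15.5], [-0.007, 0.007, 0.005]]
    - [-1, [2.4, 0.2, 15.5], [-0.007, 0.007, 0.005]]
    - [-1, [2.4, 0.2, 15.5], [-0.007, 0.007, 0.005]]

```text
t: 17.62
tcp_pos: [0.5147, 0.4207, 0.0405]
tcp_rot: [-0.0, 0.748, 0.664, 0.002]
contact_force: [-0.6, -0.2, -0.0]
gripper_width: 0.0642
gripper_force: 0.0
```

>>> apply_moves:
  rows:
    - [-1, [0, 0, 0], [0, 0, 0]]
    - [-1, [0, 0, 0], [0, 0, 0]]
    - [-1, [0, 0, 0], [0, 0, 0]]
    - [-1, [0, 0, 0], [0, 0, 0]]
    - [-1, [0, 0, 0], [0, 0, 0]]
    - [-1, [0, 0, 0], [0, 0, 0]]
    - [-1, [0, 0, 0], [0, 0, 0]]
    - [-1, [0, 0, 0], [0, 0, 0]]
    - [-1, [0, 0, 0], [0, 0, 0]]

```text
t: 18.37
tcp_pos: [0.5135, 0.4198, 0.0384]
tcp_rot: [-0.0, 0.748, 0.663, 0.0]
contact_force: [0.3, 0.2, -0.2]
gripper_width: 0.0077
gripper_force: 30.0
```

```bash
cat >> h.py <<'E'
# matched placement: guard x rises to robot
Gx=(ez-ccx)/2**.5; Gz=(ez+ccx)/2**.5
RM=np.array([ccy,-Gx,-Gz]).T
def place(yc,lift,gz): return cr(0,yc,.0713+lift)+.004*Gx+gz*Gz
E
python3 - <<'E'
from h import *
p,M=cur(); s=robot.observe(); print(p,np.degrees(np.arctan2(M[1,0],M[0,0])),M[:,2].round(4),s['gripper_width'],s['gripper_force'])
H=place(.130,.10,p[2]); print(H)
for p1,M1 in [([*p[:2],.22],M),([*(p[:2]*.5+H[:2]*.5),.23],Rd(np.radians(95))),([*H[:2],.23],Rd(CY+np.pi/2)),(H,RM)]:
    print(delta(p,M,p1,M1)); p,M=np.array(p1),M1
E
```

```text
[0.51348516 0.41978182 0.03843248] 83.13015039595706 [ 0.e+00  5.e-04 -1.e+00] 0.007693066176503572 29.999826550483704
[0.55391694 0.08452722 0.20130429]
(array([ 1.000e-02, -0.000e+00, -1.816e+01]), array([0., 0., 0.]))
(array([-16.4 ,   4.01,  -1.01]), array([ 0.    , -0.0005, -0.2072]))
(array([-16.88,   0.55,   0.  ]), array([ 0.    ,  0.    , -0.2167]))
(array([0.  , 0.  , 2.87]), array([ 0.7854, -0.    , -0.    ]))
```

>>> apply_moves:
  rows:
    - [-1, [0, 0, -1], [0, 0, 0]]
    - [-1, [0, 0, -3], [0, 0, 0]]
    - [-1, [0, 0, -6], [0, 0, 0]]
    - [-1, [0, 0, -9], [0, 0, 0]]
    - [-1, [0, 0, -12], [0, 0, 0]]
    - [-1, [0, 0, -15], [0, 0, 0]]
    - [-1, [0, 0, -17], [0, 0, 0]]
    - [-1, [0, 0, -18.2], [0, 0, 0]]

```text
t: 19.03
tcp_pos: [0.5143, 0.4207, 0.2242]
tcp_rot: [-0.0, 0.748, 0.663, 0.003]
contact_force: [-0.2, 1.4, -1.8]
gripper_width: 0.0075
gripper_force: 30.0
```

>>> apply_moves:
  rows:
    - [-1, [-1, 0.2, -0.1], [0, 0, -0.02]]
    - [-1, [-3, 0.6, -0.2], [0, 0, -0.04]]
    - [-1, [-5, 1.2, -0.3], [0, 0, -0.06]]
    - [-1, [-7, 1.7, -0.4], [0, 0, -0.08]]
    - [-1, [-9, 2.2, -0.5], [0, 0, -0.11]]
    - [-1, [-11, 2.7, -0.6], [0, 0, -0.14]]
    - [-1, [-13, 3.2, -0.7], [0, 0, -0.17]]
    - [-1, [-15, 3.7, -0.9], [0, 0, -0.19]]
    - [-1, [-16, 3.9, -1], [0, 0, -0.207]]
    - [-1, [-16.4, 4, -1], [0, 0, -0.207]]

```text
t: 19.87
tcp_pos: [0.5339, 0.249, 0.2301]
tcp_rot: [0.0, 0.677, 0.736, -0.001]
contact_force: [-0.7, 0.5, -1.8]
gripper_width: 0.0076
gripper_force: 30.0
```

>>> apply_moves:
  rows:
    - [-1, [-1.5, 0, 0], [0, 0, -0.02]]
    - [-1, [-3.5, 0.1, 0], [0, 0, -0.04]]
    - [-1, [-5.5, 0.2, 0], [0, 0, -0.06]]
    - [-1, [-7.5, 0.2, 0], [0, 0, -0.09]]
    - [-1, [-9.5, 0.3, 0], [0, 0, -0.12]]
    - [-1, [-11.5, 0.4, 0], [0, 0, -0.15]]
    - [-1, [-13.5, 0.4, 0], [0, 0, -0.18]]
    - [-1, [-15.5, 0.5, 0], [0, 0, -0.2]]
    - [-1, [-16.5, 0.5, 0], [0, 0, -0.217]]
    - [-1, [-16.9, 0.55, 0], [0, 0, -0.217]]

```text
t: 20.7
tcp_pos: [0.5537, 0.0824, 0.2298]
tcp_rot: [-0.0, 0.593, 0.805, -0.0]
contact_force: [1.0, 0.8, -1.8]
gripper_width: 0.0079
gripper_force: 30.0
```

>>> apply_moves:
  rows:
    - [-1, [0, 0, 0], [0.1, 0, 0]]
    - [-1, [0, 0, 0], [0.2, 0, 0]]
    - [-1, [0, 0, 0], [0.3, 0, 0]]
    - [-1, [0, 0, 0], [0.4, 0, 0]]
    - [-1, [0, 0, 0], [0.5, 0, 0]]
    - [-1, [0, 0, 0], [0.6, 0, 0]]
    - [-1, [0, 0, 0], [0.7, 0, 0]]
    - [-1, [0, 0, 0], [0.785, 0, 0]]
    - [-1, [0, 0, 0], [0.785, 0, 0]]
    - [-1, [0, 0, 0], [0.785, 0, 0]]

```text
t: 21.53
tcp_pos: [0.5537, 0.086, 0.2277]
tcp_rot: [-0.227, 0.546, 0.745, -0.308]
contact_force: [0.8, -0.1, -2.2]
gripper_width: 0.0077
gripper_force: 30.0
```

Run:
```python
from h import *
p,M=cur(); s=robot.observe(); print(p,s['joints'],s['gripper_width'])
print(delta(p,M,place(.130,.10,.0384),RM))
c=cam('wrist'); save(c,'w6.png'); a=cam('side'); save(a,'side2.png');b=cam('scene'); save(b,'scene2.png')
f=lambda c,x,y,w,h,s:cv2.resize(c['im'][y:y+h,x:x+w,::-1],None,fx=s,fy=s,interpolation=cv2.INTER_CUBIC)
g=np.hstack([f(c,0,0,512,384,.78)[:299,:399],f(a,200,85,133,100,3)[:299,:399]])
g2=f(b,180,100,133,100,3)[:300,:399]
cv2.imwrite('pics/m2.png',np.vstack([g,np.pad(g2,((0,0),(0,g.shape[1]-g2.shape[1]),(0,0)))]))
```

```text
[0.55368675 0.08603471 0.22770675] [-0.08776878  1.00842266 -0.37660777  1.00857878  0.24619054  1.9591483
 -0.12439927] 0.007737518634458015
(array([-0.16,  1.85,  1.89]), array([ 0.    , -0.0001,  0.0026]))
```

View pics/m2.png

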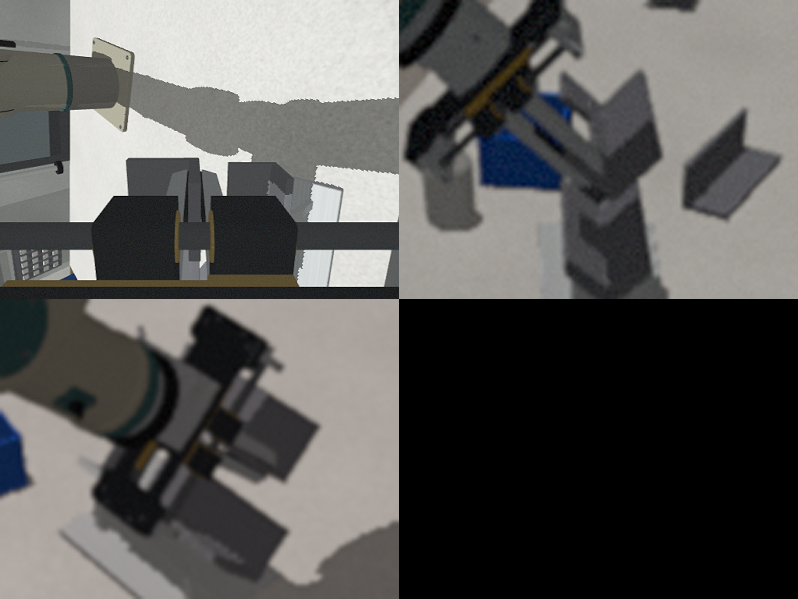

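Run:
```python
from h import *
c=load('side2'); p,M=cur()
print('bottle',onz(load('side0'),337/1.55,248/1.55,0),onz(load('scene0'),256/1.55,297/1.55,0))
x,gz,gy=-M[:,1],-M[:,2],-M[:,0]
o=p-.004*x-.0384*gz  # corner at grip y=-74
e=o+M[:,0]*.011; print('corner trail',proj(c,e),'xtip',proj(c,e+.06*x),'ztip',proj(c,e+.06*gz)); f=e-M[:,0]*.17
print('lead ztip',proj(c,f+.06*gz),'xtip',proj(c,f+.06*x))
n=cr(0,.1118,.06); print('nested trail',proj(load('side0'),n),proj(load('side0'),n+.06*Gx),proj(load('side0'),n+.06*Gz))
```

```text
bottle [ 0.76946576 -0.13006722  0.        ] [ 0.78328403 -0.13520925  0.        ]
corner trail [[270.85098972 150.62674292]] xtip [[287.92406692 135.90169136]] ztip [[254.50145702 136.46452196]]
lead ztip [[252.64644861 107.95083013]] xtip [[281.88873435 107.52955923]]
nested trail [[269.35178416 187.68009611]] [[284.58255742 175.24944465]] [[254.56841133 175.96308177]]
```

Run:
```python
from h import *
p,M=cur()
for l in (.06,.02,0): print(delta(p,M,place(.130,l,.0384),RM))
```

```text
(array([-0.01,  4.96,  5.01]), array([ 0.0046, -0.    ,  0.0006]))
(array([-0.01,  7.77,  7.85]), array([ 0.0046, -0.    ,  0.0006]))
(array([-0.01,  9.18,  9.28]), array([ 0.0046, -0.    ,  0.0006]))
```

>>> apply_moves:
  rows:
    - [-1, [-0.1, 1, 1], [0, 0, 0]]
    - [-1, [-0.1, 2.5, 2.5], [0, 0, 0]]
    - [-1, [-0.15, 4, 4], [0, 0, 0]]
    - [-1, [-0.15, 5.5, 5.5], [0, 0, 0]]
    - [-1, [-0.15, 6.5, 6.5], [0, 0, 0]]
    - [-1, [-0.15, 7, 7], [0, 0, 0]]
    - [-1, [-0.15, 7.4, 7.4], [0, 0, 0]]
    - [-1, [-0.15, 7.5, 7.5], [0, 0, 0]]
    - [-1, [-0.15, 7.5, 7.5], [0, 0, 0]]

```text
t: 22.43
tcp_pos: [0.5546, 0.0829, 0.1247]
tcp_rot: [-0.226, 0.547, 0.745, -0.308]
contact_force: [0.2, 0.4, -1.9]
gripper_width: 0.008
gripper_force: 30.0
```

Run:
```python
from h import *
p,M=cur(); s=robot.observe(); print(p,s['joints'],s['contact_force'])
for l in (.02,.005,0): print(delta(p,M,place(.130,l,.0384),RM))
```

```text
[0.55461098 0.08291806 0.12471051] [-0.08273093  1.11264217 -0.36665931  1.06274021  0.2736485   1.8045778
 -0.13444804] [ 0.19724092  0.40821261 -1.87951636]
(array([0.17, 0.23, 0.26]), array([ 0.0017, -0.0003,  0.0003]))
(array([0.17, 1.29, 1.32]), array([ 0.0017, -0.0003,  0.0003]))
(array([0.17, 1.64, 1.67]), array([ 0.0017, -0.0003,  0.0003]))
```

Now descend slowly, watching the force.

>>> apply_moves:
  rows:
    - [-1, [0.1, 0.3, 0.3], [0, 0, 0]]
    - [-1, [0.15, 0.6, 0.6], [0, 0, 0]]
    - [-1, [0.15, 0.9, 0.9], [0, 0, 0]]
    - [-1, [0.15, 1.1, 1.1], [0, 0, 0]]
    - [-1, [0.15, 1.2, 1.2], [0, 0, 0]]
    - [-1, [0.15, 1.2, 1.2], [0, 0, 0]]

```text
t: 22.93
tcp_pos: [0.5537, 0.0842, 0.1069]
tcp_rot: [-0.227, 0.547, 0.745, -0.308]
contact_force: [0.5, -0.6, -1.5]
gripper_width: 0.008
gripper_force: 30.0
```

>>> apply_moves:
  rows:
    - [-1, [0, 0.1, 0.1], [0, 0, 0]]
    - [-1, [0, 0.2, 0.2], [0, 0, 0]]
    - [-1, [0, 0.2, 0.2], [0, 0, 0]]

```text
t: 23.18
tcp_pos: [0.5539, 0.0842, 0.1043]
tcp_rot: [-0.226, 0.547, 0.745, -0.308]
contact_force: [-0.6, -0.1, -2.7]
gripper_width: 0.0076
gripper_force: 30.0
```

Run:
```python
from h import *
p,M=cur(); s=robot.observe(); print(p,s['contact_force'],s['torque'])
for l in (0,): print(delta(p,M,place(.130,l,.0384),RM))
```

```text
[0.55386556 0.08424553 0.10429198] [-0.56743486 -0.06991894 -2.71755777] [ 0.44742943 -1.06510486  0.00181318]
(array([0.03, 0.22, 0.21]), array([ 0.0007, -0.0002,  0.0004]))
```

>>> apply_moves:
  rows:
    - [-1, [0, 0.1, 0.1], [0, 0, 0]]
    - [-1, [0, 0.15, 0.15], [0, 0, 0]]
    - [-1, [0, 0.15, 0.15], [0, 0, 0]]

```text
t: 23.43
tcp_pos: [0.5539, 0.0843, 0.1022]
tcp_rot: [-0.227, 0.547, 0.745, -0.308]
contact_force: [0.5, -0.3, -1.9]
gripper_width: 0.0077
gripper_force: 30.0
```

>>> apply_moves:
  rows:
    - [-1, [0, 0.07, 0.07], [0, 0, 0]]
    - [-1, [0, 0.1, 0.1], [0, 0, 0]]
    - [-1, [0, 0.1, 0.1], [0, 0, 0]]

```text
t: 23.68
tcp_pos: [0.554, 0.0844, 0.1016]
tcp_rot: [-0.226, 0.547, 0.745, -0.308]
contact_force: [1.2, 0.2, 2.6]
gripper_width: 0.0078
gripper_force: 30.0
```

Contact at z 0.1016 (0.1013 expected). Release a little and look.

>>> apply_moves:
  rows:
    - [-0.6, [0, 0, 0], [0, 0, 0]]
    - [-0.5, [0, 0, 0], [0, 0, 0]]
    - [-0.5, [0, 0, 0], [0, 0, 0]]
    - [-0.5, [0, 0, 0], [0, 0, 0]]
    - [-0.5, [0, 0, 0], [0, 0, 0]]
    - [-0.5, [0, 0, 0], [0, 0, 0]]

```text
t: 24.18
tcp_pos: [0.5539, 0.0842, 0.1009]
tcp_rot: [-0.226, 0.547, 0.745, -0.308]
contact_force: [0.1, -0.4, 0.6]
gripper_width: 0.0235
gripper_force: 0.0
```

Run:
```python
from h import *
p,M=cur(); s=robot.observe(); print(p,s['gripper_width'],s['contact_force'])
a=cam('side'); save(a,'side3.png');b=cam('scene'); save(b,'scene3.png')
f=lambda c,x,y,w,h,s:cv2.resize(c['im'][y:y+h,x:x+w,::-1],None,fx=s,fy=s,interpolation=cv2.INTER_CUBIC)
cv2.imwrite('pics/m3.png',np.hstack([f(a,220,110,90,100,4.4),f(b,190,120,90,100,4.4)]))
```

```text
[0.5538702  0.08422    0.10087996] 0.023478642804210956 [ 0.11381188 -0.43858323  0.59229552]
```

View pics/m3.png

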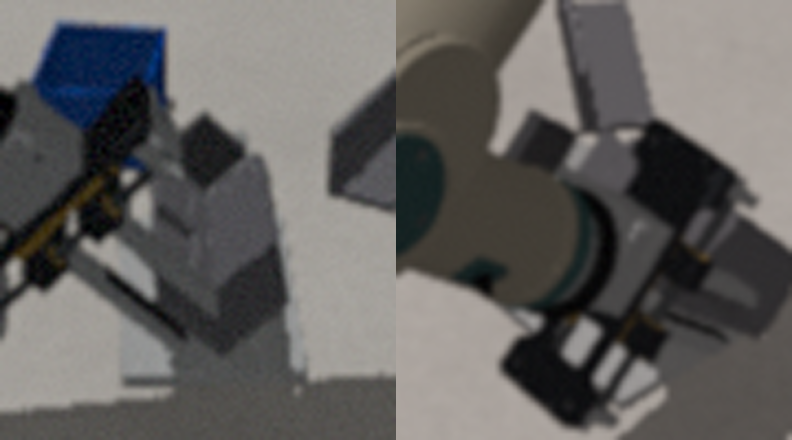

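The notched guard lies in the V of the nested one (side crop, V at (220,330)). Retreat along the leg, then swing the tool vertical behind the trailing end.

>>> apply_moves:
  rows:
    - [-0.5, [0, 0, -0.5], [0, 0, 0]]
    - [-0.5, [0, 0, -1.5], [0, 0, 0]]
    - [-0.5, [0, 0, -3], [0, 0, 0]]
    - [-0.5, [0, 0, -4.5], [0, 0, 0]]
    - [-0.7, [0, 0, -6], [0, 0, 0]]
    - [-1, [0, -3, -8], [0, 0, 0]]
    - [-1, [0, -6, -9], [0, 0, 0]]
    - [-1, [0, -6, -9], [0, 0, 0]]

```text
t: 24.95
tcp_pos: [0.5751, 0.091, 0.213]
tcp_rot: [-0.224, 0.548, 0.746, -0.306]
contact_force: [-0.1, -0.3, 1.2]
gripper_width: 0.0016
gripper_force: 0.0
```

Run:
```python
from h import *
p,M=cur(); s=robot.observe(); print(p,s['joints'],s['gripper_width'])
V=Rd(CY+np.pi/2)
for p1,M1 in [(cr(0,.20,.20),V),(cr(0,.172,.07),V)]:
    print(p1,delta(p,M,p1,M1)); p,M=np.array(p1),M1
```

```text
[0.57512005 0.09095869 0.21297678] [-0.12661849  1.05029143 -0.29783779  0.92689836  0.21785773  1.97298285
 -0.0787862 ] 0.0016226313842949106
[0.50973216 0.14402935 0.2       ] (array([ 7.02, -2.41,  4.19]), array([-7.777e-01,  1.000e-04, -4.000e-04]))
[0.51811366 0.11731324 0.07      ] (array([-2.8, -0. , 13. ]), array([0., 0., 0.]))
```

>>> apply_moves:
  rows:
    - [-1, [0.8, -0.3, 0.2], [-0.1, 0, 0]]
    - [-1, [1.7, -0.6, 0.5], [-0.2, 0, 0]]
    - [-1, [2.6, -0.9, 1], [-0.3, 0, 0]]
    - [-1, [3.5, -1.2, 1.6], [-0.4, 0, 0]]
    - [-1, [4.4, -1.5, 2.2], [-0.5, 0, 0]]
    - [-1, [5.3, -1.8, 2.9], [-0.6, 0, 0]]
    - [-1, [6.2, -2.1, 3.6], [-0.7, 0, 0]]
    - [-1, [7, -2.4, 4.2], [-0.777, 0, 0]]
    - [-1, [7, -2.4, 4.2], [-0.777, 0, 0]]
    - [-1, [7, -2.4, 4.2], [-0.777, 0, 0]]

```text
t: 25.78
tcp_pos: [0.5077, 0.1432, 0.1952]
tcp_rot: [-0.002, 0.591, 0.806, -0.003]
contact_force: [0.6, -0.2, 0.5]
gripper_width: 0.0004
gripper_force: 0.0
```

Run:
```python
from h import *
p,M=cur(); s=robot.observe(); print(p,s['joints'],s['gripper_width'])
V=Rd(CY+np.pi/2); print(delta(p,M,cr(0,.172,.07),V))
c=cam('wrist'); save(c,'w7.png',None,1.0); a=cam('scene'); b=cam('side'); save(b,'side4.png')
f=lambda c,x,y,w,h,s:cv2.resize(c['im'][y:y+h,x:x+w,::-1],None,fx=s,fy=s,interpolation=cv2.INTER_CUBIC)
g=np.hstack([f(a,190,120,80,70,4),f(b,220,110,80,70,4)])
w=c['im'][:300,:,::-1]; W=max(g.shape[1],w.shape[1])
P=lambda t:np.pad(t,((0,0),(0,W-t.shape[1]),(0,0)))
cv2.imwrite('pics/m4.png',np.vstack([P(w),P(g)]))
```

```text
[0.50770644 0.14322153 0.19519142] [-0.06673686  0.51087366 -0.38383806  1.87086601  0.25366742  0.81575836
 -0.27731957] 0.0003999839447611179
(array([-2.78,  0.31, 12.52]), array([-0.0079,  0.0005,  0.0015]))
```

View pics/m4.png

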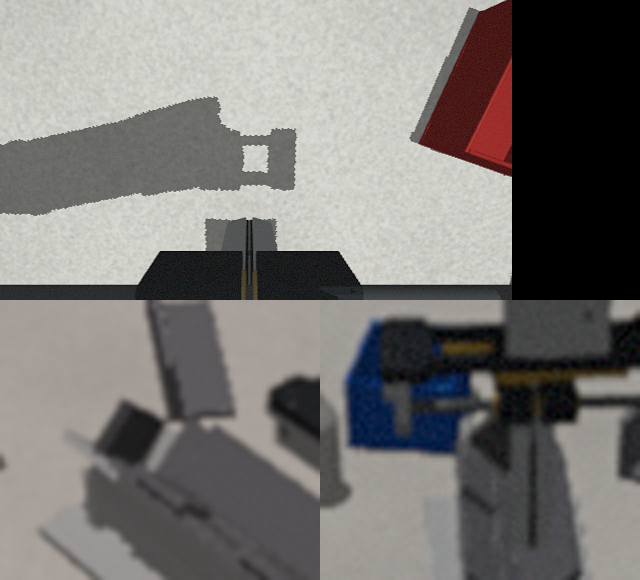

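The guards are nested in the cradle with the stop in place (bottom-left crop), and the closed fingers are behind the trailing end. Descend and push.

>>> apply_moves:
  rows:
    - [-1, [-2.7, 0.3, 2], [-0.008, 0, 0]]
    - [-1, [-2.8, 0.3, 5], [-0.008, 0, 0]]
    - [-1, [-2.8, 0.3, 8], [-0.008, 0, 0]]
    - [-1, [-2.8, 0.3, 11], [-0.008, 0, 0]]
    - [-1, [-2.8, 0.3, 12.3], [-0.008, 0, 0]]
    - [-1, [-2.8, 0.3, 12.5], [-0.008, 0, 0]]
    - [-1, [-2.8, 0.3, 12.5], [-0.008, 0, 0]]
    - [-1, [-2.8, 0.3, 12.5], [-0.008, 0, 0]]

```text
t: 26.6
tcp_pos: [0.5203, 0.1177, 0.0696]
tcp_rot: [0.0, 0.592, 0.806, 0.001]
contact_force: [-1.0, 0.2, 0.6]
gripper_width: 0.0005
gripper_force: 0.0
```

```bash
cat > st.py <<'E'
from h import *
s=robot.observe(); p=np.array(s['tcp_pos'])-CR; f=np.array(s['contact_force'])
print('t',s['t'],'cradle xyz mm',np.round([p@ccx*1e3,p@ccy*1e3,p[2]*1e3],1),'F y',f@ccy,'Fx',f@ccx,'Fz',f[2])
E
python3 st.py
```

```text
t 26.6 cradle xyz mm [  2.2 171.8  69.6] F y 0.45870514375360266 Fx -0.9248764099528651 Fz 0.5989919189871372
```

>>> apply_moves:
  rows:
    - [-1, [-0.3, -0.2, 0], [0, 0, 0]]
    - [-1, [-0.6, -0.2, 0], [0, 0, 0]]
    - [-1, [-0.9, -0.2, 0], [0, 0, 0]]
    - [-1, [-1.2, -0.2, 0], [0, 0, 0]]
    - [-1, [-1.5, -0.2, 0], [0, 0, 0]]
    - [-1, [-1.8, -0.2, 0], [0, 0, 0]]
    - [-1, [-2.1, -0.2, 0], [0, 0, 0]]
    - [-1, [-2.4, -0.2, 0], [0, 0, 0]]
    - [-1, [-2.7, -0.2, 0], [0, 0, 0]]
    - [-1, [-3.0, -0.2, 0], [0, 0, 0]]

```text
t: 27.43
tcp_pos: [0.5259, 0.0887, 0.0694]
tcp_rot: [-0.0, 0.592, 0.806, 0.001]
contact_force: [-1.4, 2.6, 2.0]
gripper_width: 0.0003
gripper_force: 1.5
```

>>> apply_moves:
  rows:
    - [-1, [-0.2, 0, 0], [0, 0, 0]]
    - [-1, [-0.4, 0, 0], [0, 0, 0]]
    - [-1, [-0.6, 0, 0], [0, 0, 0]]
    - [-1, [-0.8, 0, 0], [0, 0, 0]]
    - [-1, [-1, 0, 0], [0, 0, 0]]
    - [-1, [-1.2, 0, 0], [0, 0, 0]]
    - [-1, [-1.4, 0, 0], [0, 0, 0]]

```text
t: 28.02
tcp_pos: [0.5303, 0.0747, 0.0692]
tcp_rot: [-0.0, 0.592, 0.806, 0.0]
contact_force: [-1.8, 3.6, 2.7]
gripper_width: 0.0004
gripper_force: 1.7
```

```bash
python3 st.py
```

```text
t 28.0167 cradle xyz mm [ -1.2 127.7  69.2] F y 4.0151923250908625 Fx -0.6401854273624736 Fz 2.700704570456585
```

>>> apply_moves:
  rows:
    - [-1, [-0.2, 0, 0], [0, 0, 0]]
    - [-1, [-0.4, 0, 0], [0, 0, 0]]
    - [-1, [-0.6, 0, 0], [0, 0, 0]]
    - [-1, [-0.8, 0, 0], [0, 0, 0]]
    - [-1, [-1, 0, 0], [0, 0, 0]]
    - [-1, [-1.1, 0, 0], [0, 0, 0]]
    - [-1, [-1.2, 0, 0], [0, 0, 0]]

```text
t: 28.6
tcp_pos: [0.5337, 0.0634, 0.0692]
tcp_rot: [-0.0, 0.592, 0.806, 0.0]
contact_force: [-2.0, 4.7, 3.9]
gripper_width: 0.0006
gripper_force: 2.3
```

>>> apply_moves:
  rows:
    - [-1, [-0.1, 0, 0], [0, 0, 0]]
    - [-1, [-0.2, 0, 0], [0, 0, 0]]
    - [-1, [-0.3, 0, 0], [0, 0, 0]]
    - [-1, [-0.4, 0, 0], [0, 0, 0]]
    - [-1, [-0.5, 0, 0], [0, 0, 0]]
    - [-1, [-0.6, 0, 0], [0, 0, 0]]

```text
t: 29.1
tcp_pos: [0.5356, 0.0576, 0.0692]
tcp_rot: [-0.0, 0.592, 0.806, 0.0]
contact_force: [-2.5, 4.5, 2.6]
gripper_width: 0.0003
gripper_force: 2.4
```

```bash
python3 st.py
```

```text
t 29.1 cradle xyz mm [ -1.2 109.8  69.2] F y 5.001185717920692 Fx -1.0168590699954756 Fz 2.6237609950324385
```

>>> apply_moves:
  rows:
    - [-1, [-0.08, 0, 0], [0, 0, 0]]
    - [-1, [-0.16, 0, 0], [0, 0, 0]]
    - [-1, [-0.24, 0, 0], [0, 0, 0]]
    - [-1, [-0.32, 0, 0], [0, 0, 0]]
    - [-1, [-0.4, 0, 0], [0, 0, 0]]

```text
t: 29.52
tcp_pos: [0.5368, 0.0538, 0.0692]
tcp_rot: [-0.0, 0.592, 0.806, 0.0]
contact_force: [-1.4, 4.4, 3.5]
gripper_width: 0.0005
gripper_force: 2.5
```

>>> apply_moves:
  rows:
    - [-1, [-0.06, 0, 0], [0, 0, 0]]
    - [-1, [-0.12, 0, 0], [0, 0, 0]]
    - [-1, [-0.18, 0, 0], [0, 0, 0]]
    - [-1, [-0.24, 0, 0], [0, 0, 0]]

```text
t: 29.85
tcp_pos: [0.5374, 0.0515, 0.0692]
tcp_rot: [-0.0, 0.592, 0.806, 0.0]
contact_force: [-3.1, 4.6, 3.3]
gripper_width: 0.0006
gripper_force: 2.5
```

```bash
python3 st.py
```

```text
t 29.85 cradle xyz mm [ -1.3 103.4  69.2] F y 5.318637516697157 Fx -1.5343240948417252 Fz 3.308307960802145
```

>>> apply_moves:
  rows:
    - [-1, [-0.05, 0, 0], [0, 0, 0]]
    - [-1, [-0.1, 0, 0], [0, 0, 0]]
    - [-1, [-0.15, 0, 0], [0, 0, 0]]
    - [-1, [-0.15, 0, 0], [0, 0, 0]]

```text
t: 30.18
tcp_pos: [0.5378, 0.0502, 0.0692]
tcp_rot: [-0.0, 0.592, 0.806, 0.0]
contact_force: [-1.8, 5.0, 4.1]
gripper_width: 0.0004
gripper_force: 2.6
```

>>> apply_moves:
  rows:
    - [-1, [-0.05, 0, 0], [0, 0, 0]]
    - [-1, [-0.1, 0, 0], [0, 0, 0]]
    - [-1, [-0.1, 0, 0], [0, 0, 0]]

```text
t: 30.43
tcp_pos: [0.5378, 0.0502, 0.0692]
tcp_rot: [-0.001, 0.592, 0.806, 0.001]
contact_force: [-4.1, 6.8, 4.2]
gripper_width: 0.0003
gripper_force: 3.6
```

>>> apply_moves:
  rows:
    - [-1, [-0.05, 0, 0], [0, 0, 0]]
    - [-1, [-0.05, 0, 0], [0, 0, 0]]

```text
t: 30.6
tcp_pos: [0.5378, 0.0502, 0.0692]
tcp_rot: [-0.001, 0.591, 0.806, 0.001]
contact_force: [-3.7, 7.7, 3.6]
gripper_width: 0.0005
gripper_force: 4.1
```

```bash
python3 st.py
```

```text
t 30.6 cradle xyz mm [ -1.3 102.   69.2] F y 8.473081149733272 Fx -1.1890080797653917 Fz 3.5526611563237065
```

It is against the stop: the finger holds still while the force rises to 8.5 N. Back off and lift clear.

>>> apply_moves:
  rows:
    - [-1, [0.3, 0, 0], [0, 0, 0]]
    - [-1, [0.8, 0, 0], [0, 0, 0]]
    - [-1, [2, 0, 0], [0, 0, 0]]
    - [-1, [4, 0, 0], [0, 0, 0]]
    - [-1, [5, 0, -2], [0, 0, 0]]
    - [-1, [6, 0, -6], [0, 0, 0]]
    - [-1, [8, 0, -10], [0, 0, 0]]
    - [-1, [11, 0, -13], [0, 0, 0]]
    - [-1, [14, 0, -15], [0, 0, 0]]
    - [-1, [17, 0, -15], [0, 0, 0]]

```text
t: 31.43
tcp_pos: [0.4896, 0.2135, 0.2241]
tcp_rot: [0.003, 0.592, 0.806, 0.004]
contact_force: [-0.2, 1.3, -0.8]
gripper_width: 0.0003
gripper_force: 0.0
```

Run:
```python
from h import *
P=lambda q,x,y,z:cr(x,y,z)
for n in ('scene','side'):
    c0=load(n+'0'); c=cam(n); save(c,n+'9.png')
    def track(box):
        x,y,w,h=box; g0=cv2.cvtColor(c0['im'],7).astype(np.float32); g1=cv2.cvtColor(c['im'],7).astype(np.float32)
        t=cv2.resize(g0[y:y+h,x:x+w],None,fx=8,fy=8,interpolation=2); I=cv2.resize(g1[y-4:y+h+4,x-4:x+w+4],None,fx=8,fy=8,interpolation=2)
        r=cv2.matchTemplate(I,t,cv2.TM_CCOEFF_NORMED); _,m,_,l=cv2.minMaxLoc(r); return np.array(l)/8-4,round(m,3)
    s=proj(c,[P(0,0,YS,.12),P(0,0,YS-.003,.12)]); print(n,'stop px',s[0].round(1),'3mm ->',(s[1]-s[0]).round(2))
    u,v=s[0].astype(int)
    print(track((u-10,v-6,14,12)))
    # expected vs imaged change: trailing tips of both guards at home
    ft=c['im']; 
    for lab,z0 in (('nested',.06),('notched',.0713)):
        e=cr(0,YS+.17,z0); print(lab,proj(c,[e,e+.06*Gx,e+.06*Gz]).round(1).tolist())
print(robot.observe()['tcp_pos'],robot.observe()['contact_force'])
```

```text
scene stop px [222.5 147.7] 3mm -> [-0.63 -0.46]
(array([0., 0.]), 1.0)
nested [[260.3, 191.2], [271.4, 173.8], [249.3, 187.1]]
notched [[260.4, 188.4], [271.5, 170.8], [249.3, 184.1]]
side stop px [265.9 137.2] 3mm -> [-0.05 -0.46]
(array([-2.625,  3.125]), 0.623)
nested [[268.9, 183.5], [283.9, 171.2], [254.3, 171.9]]
notched [[269.0, 180.4], [284.1, 167.9], [254.3, 168.6]]
[0.48602611 0.21710548 0.22108441] [-0.20999075 -0.66916188 -0.44554475]
```

Run:
```python
from h import *
c=load('side9'); g=cv2.cvtColor(c['im'],7)
y=YS+.17
for u in (-.02,.02):
    z=[.06+abs(u),.0713+abs(u),.0826+abs(u)]
    q=proj(c,[cr(u,y,k) for k in z]); col=int(round(q[0,0])); print('col',col,'rows nested-bottom, joint, notched-top',q[:,1].round(1)); print(dict(zip(range(162,190),g[162:190,col].tolist())))
for k in (281,282,283,284,285,286): print(k,g[155:190,k].tolist())
```

```text
col 276 rows nested-bottom, joint, notched-top [177.8 174.6 171.3]
{162: 36, 163: 34, 164: 41, 165: 37, 166: 35, 167: 40, 168: 40, 169: 36, 170: 36, 171: 38, 172: 33, 173: 35, 174: 40, 175: 35, 176: 40, 177: 39, 178: 39, 179: 40, 180: 44, 181: 53, 182: 65, 183: 74, 184: 77, 185: 76, 186: 77, 187: 75, 188: 74, 189: 77}
col 262 rows nested-bottom, joint, notched-top [178.1 174.9 171.7]
{162: 74, 163: 73, 164: 65, 165: 67, 166: 69, 167: 69, 168: 67, 169: 71, 170: 69, 171: 69, 172: 60, 173: 43, 174: 48, 175: 43, 176: 42, 177: 46, 178: 58, 179: 75, 180: 75, 181: 77, 182: 77, 183: 74, 184: 72, 185: 78, 186: 75, 187: 75, 188: 75, 189: 78}
281 [74, 81, 82, 77, 72, 69, 65, 71, 65, 68, 73, 71, 71, 64, 63, 63, 59, 56, 62, 66, 71, 70, 74, 70, 74, 77, 77, 73, 75, 73, 74, 74, 73, 76, 75]
282 [114, 115, 118, 116, 105, 94, 83, 75, 72, 76, 72, 72, 64, 50, 54, 49, 44, 51, 59, 67, 70, 71, 70, 70, 71, 72, 76, 72, 70, 77, 73, 74, 77, 77, 76]
283 [149, 151, 149, 149, 142, 134, 118, 112, 108, 109, 103, 97, 87, 77, 76, 78, 79, 91, 95, 91, 91, 91, 91, 89, 82, 71, 73, 67, 71, 73, 74, 75, 76, 73, 76]
284 [159, 158, 160, 158, 149, 140, 136, 137, 142, 144, 138, 133, 128, 121, 130, 134, 134, 135, 133, 134, 135, 135, 134, 132, 113, 95, 93, 91, 94, 89, 76, 71, 73, 72, 75]
285 [158, 160, 157, 158, 153, 152, 151, 155, 157, 155, 148, 139, 127, 136, 146, 150, 147, 146, 143, 144, 146, 146, 148, 147, 139, 134, 134, 137, 134, 131, 112, 94, 92, 91, 92]
286 [159, 158, 156, 156, 159, 158, 157, 158, 161, 158, 153, 150, 147, 152, 154, 155, 149, 143, 138, 145, 150, 150, 151, 146, 144, 144, 147, 146, 146, 146, 138, 135, 133, 131, 136]
```

```bash
python3 -c "
from station import robot
print(robot.job_done())"
```

```text
the job is handed in; nothing more can be done
None
```

I handed the job in at about 31.5 s of the 54 s. The notched guard was laid in the V about 5 cm short of the stop, let go, and pushed home with the nested guard at about 8.5 N at most. The end stop showed no shift in the scene image, but the hand-in returned no verdict, so the pass is unconfirmed.

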